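Pin a carved cap stone onto its base stone

TASK

Dry-fit the two stones: set the pale carved cap stone squarely on the grey base stone, long side along long side, with the two dowel holes in line. Then take the red-handled steel pin out of its wooden stand and push it down through both stones until its brass collar sits fully home on the cap stone, and let go. Leave the mallet, chisel, square and stone offcut where they are.

Things in the scene. Friction and masses are not known exactly. Their poses are not given: they have to be found in the camera images.
- base_stone: grey block, 160 (x) x 110 (y) x 60 mm high, fixed. Origin at the centre of its underside, z up. A vertical 17 mm hole goes through its centre. In it, 20 mm below the top, two sprung brass buttons squeeze the pin: pushing it past them and on down takes roughly 8 to 15 N; it will not fall home by itself.
- cap_stone: loose pale block, 110 (x) x 60 (y) x 40 mm high, 0.5 to 0.75 kg, carved ends; the long side faces, 60 mm apart, are flat and good to grip. Origin at the centre of its underside, z up. A vertical 17 mm hole goes through its centre. Starts flat on the bench. Either way round fits the base stone.
- pin: loose steel pin, about 0.2 kg. Origin on its axis at the underside of the brass collar, z up the handle. Below: 14 mm round shaft, 92 mm long, last 14 mm tapering to a 7 mm tip. Above: collar 40 mm wide, 6 mm thick, then a round red handle, 26 mm wide, from 6 to 60 mm. Starts upright in the stand, collar on its top. Fully home, its origin is level with the cap stone's top, 100 mm above the bench.
- pin_tip (a point): centre of the pin's lower end, 92 mm below its origin
- stand: light wooden block, 90 x 90 x 100 mm high, fixed to the bench, with a vertical 20 mm hole through its centre that holds the pin. Origin at the centre of its underside.
- mallet: bystander: white round carving mallet, 180 mm tall, 84 mm across, standing on its head, handle up; origin at its underside
- offcut: bystander: grey stone offcut 100 x 70 x 50 mm; origin at its underside
- chisel: bystander: steel chisel about 205 mm long, 14 mm high, lying along its x; origin at its underside
- square: bystander: L-shaped mason's square lying flat, steel blade 180 x 26 x 6 mm along its x, dark wooden arm 100 mm long towards its -y at the +x end; origin under the middle of the blade
Not all that is in view belongs to the job. Leave any purple or turquoise look-alike of the pin alone.

How it is judged:
On the way, in this order (a step that is already met when the one before it is completed fails the run):
1. the cap stone lies flat on the base stone, hole over hole and square to it (z of cap_stone in the frame of base_stone between 0.056 and 0.064 m and horizontal distance between cap_stone and base_stone below 0.008 m and angle between cap_stone's own z axis and vertical below 0.06 rad and angle between the x axis of cap_stone and the x axis of base_stone, either way round below 0.17 rad), for 0.2 s.
2. the pin's tip is through the cap stone and into the base stone's hole (z of pin_tip in the frame of base_stone below 0.055 m and horizontal distance between pin_tip and base_stone below 0.009 m and horizontal distance between cap_stone and base_stone below 0.008 m and angle between pin's own z axis and vertical below 0.2 rad), for 0.1 s.
At the end, for the whole second after the job is handed in: The cap stone lies flat on the base stone, hole over hole within 6 mm and its long side along the base stone's long side within about 10 degrees (either way round); the pin is upright through both stones with its collar within 4 mm of the cap stone's top; both are at rest and released (z of cap_stone in the frame of base_stone between 0.056 and 0.064 m and horizontal distance between each of cap_stone, pin_tip and base_stone below 0.006 m and angle between cap_stone's own z axis and vertical below 0.06 rad and angle between the x axis of cap_stone and the x axis of base_stone, either way round below 0.17 rad and z of pin in the frame of cap_stone between 0.036 and 0.044 m and horizontal distance between pin and cap_stone below 0.006 m and angle between pin's own z axis and vertical below 0.1 rad and linear speed of each of pin, cap_stone below 0.02 m/s); the robot touches nothing.
It fails at once if the mallet is moved more than 30 mm (distance of mallet from where it was at the start of the episode above 0.03 m).
It fails at once if the offcut is moved more than 30 mm (distance of offcut from where it was at the start of the episode above 0.03 m).
It fails at once if the chisel is moved more than 30 mm (distance of chisel from where it was at the start of the episode above 0.03 m).
It fails at once if the square is moved more than 30 mm (distance of square from where it was at the start of the episode above 0.03 m).
It also fails if it takes over 72 s, if anything falls off the work surface, if the arm or the gripper's body presses on something with over 40 N, if the wrist force passes 120 N, or if a joint passes its speed limit or range.

ROBOT

A 6-joint arm with a two-finger parallel gripper is mounted at the origin on the work surface. World frame = base frame: x ahead of the robot, y to its left, z up, the work surface at z = 0. Lengths are in m, angles in rad, forces in N, time in s.
With the tool pointing down it reaches from about 0.35 to 0.925 m from the base axis. Payload 6.4 kg.
Tool frame: the origin (TCP) lies at the very end of the fingers, on their centre line; the grasp point (between the pads) lies 19 mm behind it (tcp_to_grasp is the distance from the TCP to the grasp point, in m); z points along the fingers, x is the direction in which the jaws open and shut, and the axes are right-handed (so a half turn about z gives the same grasp; the last joint's range is limited). The gripper opens to 94 mm and grips with 3 to 60 N. Pads are 16 mm wide; open, the fingers measure 119 mm over their backs; the gripper's body (75 mm by 177 mm) begins 78 mm behind the grasp point.
Start: joints at [-1.296, 0.245, 1.558, -0, 1.339, -0.174], TCP at [0.282, -0.586, 0.205] pointing down, gripper open.
Joint ranges: [-3.13, 3.13], [-1.02, 2.26], [0.13, 2.54], [-0.95, 4.09], [0.21, 2.88], [-2.74, 2.74]. Speed limits (rad/s): [2.57, 2.57, 3.14, 3.14, 3.14, 3.14].

INTERFACE

Orientations are given as a unit quaternion [w, x, y, z].
In Python, from station import * gives the robot as it stands.
- The arm moves only by the tool send_rows, never from a script. Its argument "motion" is a list of rows, each a list of 4 numbers: the shift along the tool's x, y, z as a fraction of full scale, then the turn about the tool's z as a fraction of full scale. A call has exactly 8 rows; each row shifts and turns the pose as measured when the row begins, along the tool's axes as they then stand; what a row does not reach is not made up. Full scale, the value 1, is 6 cm for a shift and 0.1 rad for a turn. A row lasts 1/8 s, in which the tool goes at most 62.5 mm and 10.7 degrees, less where a joint would pass 70% of its speed; a pose out of reach is approached as far as the arm can. A call with a number of a shift or a turn outside -1 to 1 is refused whole. A call with a gripper value outside its range is refused whole. "hand" is the closure, from -1 (fully open) to 1 (shut), so that 0 is half open, set as the call begins (left out, the last holds). The fingers move at their own pace and stop on an object; the grip force is fixed at half the most. Time passes only in rows, so rows that do not move let the fingers close, or fill a call up. It gives the time, the measured TCP pose, the force and the opening at its end, in the units of the state.
- get_state(): the state, without advancing time (a new reading comes with each control period).
- grab_frame(name): name is "scene" or "top" or "wrist"; returns the picture (420x560x3 uint8, red, green, blue); there is no depth.
- camera_params(name): a dict with "fx", "fy", "cx", "cy" (pixels), "k1" (the pictures are not rectified: a ray, as slopes to the right and down, at radius r is drawn at 1 + k1 r^2 times it, then the intrinsics apply), "origin" and "orientation" of the camera in the world. Camera axes: x right, y up, looking along -z (the intrinsics and any distortion apply to the point x, -y, -z); pixel columns grow to the right and rows downward; lengths in m; the calibration is good to about 2 mm. A picture is of the moment at which its call begins: read the wrist's pose just before it. camera_params takes no time and is no camera call; for the wrist camera it gives the pose at the moment of the call.
- close_job(): hands the job in, once; it reports no verdict.
The state is a dict: "clock": time; "joint_positions": joint angles; "joint_velocities": joint speeds; "tau": joint torques, N m; "eef_pos": TCP position; "orientation": TCP orientation; "force": force on the tool from outside, world axes, zero at the start; "ft_torque": the same for the moment, N m; "opening": finger opening in m.
Only numpy, scipy, OpenCV 4.12 (cv2) and the standard library are available. Lean on these libraries where they do the work, as an engineer would, in place of code of your own. Each camera call takes 0.05 s, during which the arm holds its last target.

## Working session

There is one attempt and no reset: what is moved stays moved. The work goes in short steps, Python scripts to look and compute and a tool call to move; the robot and the scene stay as the last step left them, time stands still between calls to the robot, and variables do not carry over. Pictures are saved under pics/ and viewed, and the job is handed in when it is done.

Besides the shell and the picture viewer there is one more tool, called after "Call:" by a JSON object that holds its "api" and its "payload", one argument or row to a line. send_rows: Moves the arm, as the interface text tells. Its arguments: {"type":"object","properties":{"motion":{"type":"array","items":{"type":"array","items":{"type":"number","minimum":-1,"maximum":1}}},"hand":{"type":"number"}},"required":["motion"]}

```bash
ls; mkdir -p pics; python3 - <<'E'
from station import *
import cv2
s=get_state(); print(s)
for n in ["scene","top"]:
    im=grab_frame(n); cv2.imwrite(f"pics/{n}0.png",im[:,:,::-1]); print(camera_params(n))
print(camera_params("wrist"))
E
```

```text
pics
{'clock': 0.0, 'joint_positions': array([-1.29609999e+00,  2.45783059e-01,  1.55898397e+00, -2.57698662e-06,
        1.33871457e+00, -1.74137539e-01]), 'joint_velocities': array([-5.37432197e-04,  6.52450459e-04, -3.28434944e-05,  4.42711165e-05,
       -1.45927453e-03,  1.03736645e-03]), 'tau': array([ 5.23735907e-04, -4.15826583e+01, -3.14603162e+01,  6.84432895e-02,
        3.30423040e-02, -1.64552393e-04]), 'eef_pos': array([ 0.28186384, -0.58504724,  0.20438136]), 'orientation': array([-6.32503457e-04,  8.46733271e-01, -5.32016801e-01, -7.01403256e-04]), 'force': array([-0.04538333, -0.83683689, -0.14672014]), 'ft_torque': array([ 0.02205538,  0.01416528, -0.00877686]), 'opening': 0.09427680966083836}
{'fx': 473.97035973582683, 'fy': 473.97035973582683, 'cx': 283.1763949318551, 'cy': 209.42200727663743, 'k1': 0.039878327042827566, 'origin': array([ 1.04590907, -0.549131  ,  1.13813671]), 'orientation': array([0.90324267, 0.27085672, 0.09546288, 0.31886699])}
{'fx': 413.8227993653272, 'fy': 413.8227993653272, 'cx': 275.14246517245186, 'cy': 209.2274758910931, 'k1': -0.11430301853193287, 'origin': array([0.48171104, 0.02424731, 1.20637926]), 'orientation': array([ 0.71527764,  0.03016477, -0.04638535, -0.69664653])}
{'fx': 293.3309487775287, 'fy': 293.3309487775287, 'cx': 279.33976097507826, 'cy': 209.14221035485792, 'k1': -0.05350488646435508, 'origin': array([ 0.35729872, -0.54972549,  0.38308308]), 'orientation': array([ 0.83839206, -0.12052735,  0.07692348, -0.52597975])}
```

View pics/scene0.png

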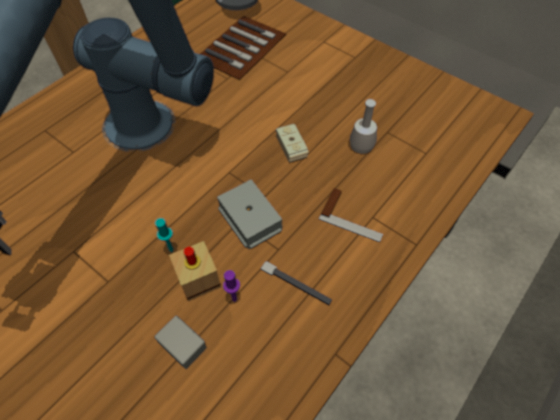

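View pics/top0.png

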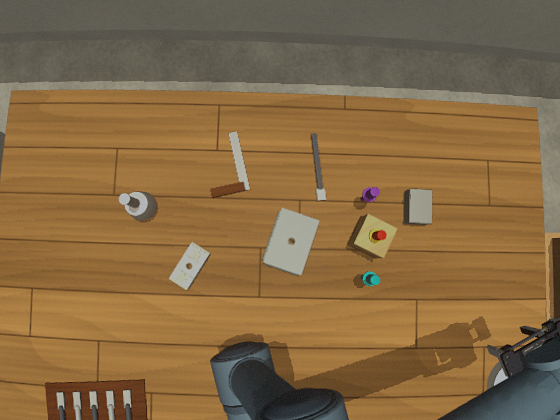

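The top picture shows the cap at about (189,266), the base at (291,241), the stand and red pin at (376,236), the purple and turquoise look-alikes at (371,194) and (371,279), and the mallet at (137,204). Next I'll zoom in.

```bash
cat > h.py <<'E'
import numpy as np, cv2
from scipy.spatial.transform import Rotation as R
def rot(q): return R.from_quat([q[1],q[2],q[3],q[0]]).as_matrix()
def px2w(p,uv,z):
    K=np.array([[p['fx'],0,p['cx']],[0,p['fy'],p['cy']],[0,0,1]]); D=np.array([p['k1'],0,0,0.])
    uv=np.array(uv,float).reshape(-1,1,2)
    d=np.array([[ (u-p['cx'])/p['fx'],(v-p['cy'])/p['fy']] for u,v in uv[:,0]])
    x=d.copy()
    for _ in range(50): x=d/(1+p['k1']*(x**2).sum(1,keepdims=True))
    r=np.c_[x[:,0],-x[:,1],-np.ones(len(x))]@rot(p['orientation']).T
    t=(z-p['origin'][2])/r[:,2]
    return p['origin']+r*t[:,None]
def w2px(p,X):
    c=(np.atleast_2d(X)-p['origin'])@rot(p['orientation'])
    x=np.c_[c[:,0]/-c[:,2],-c[:,1]/-c[:,2]]
    x=x*(1+p['k1']*(x**2).sum(1,keepdims=True))
    return x*[p['fx'],p['fy']]+[p['cx'],p['cy']]
E
python3 - <<'E'
import cv2
t=cv2.imread('pics/top0.png')
a=cv2.resize(t[225:305,150:250],None,fx=5,fy=5,interpolation=cv2.INTER_CUBIC)
b=cv2.resize(t[195:285,250:330],None,fx=5,fy=5,interpolation=cv2.INTER_CUBIC)
c=cv2.resize(t[205:270,340:410],None,fx=6,fy=6,interpolation=cv2.INTER_CUBIC)
for n,i in zip('abc',(a,b,c)): cv2.imwrite(f'pics/z{n}.png',i)
E
```

```text
(no output)
```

View pics/za.png

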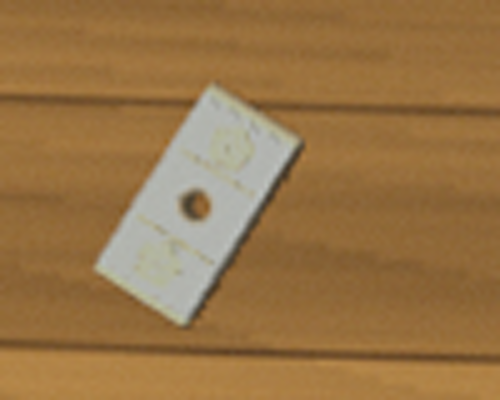

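View pics/zb.png

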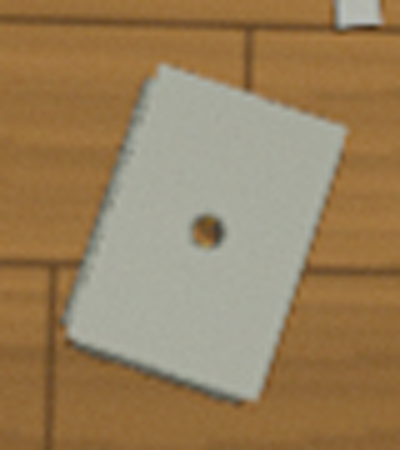

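View pics/zc.png

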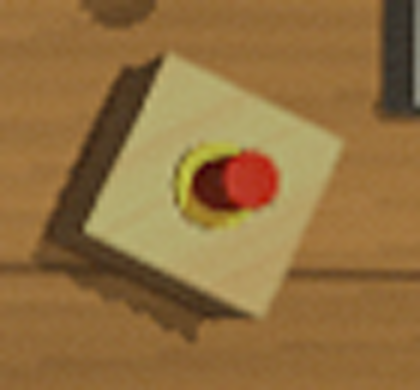

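```bash
cat > m0.py <<'E'
from station import *
from h import *
p=camera_params("top")
def f(pts,k,off,z): return px2w(p,(np.array(pts)+.5)/k-.5+off,z)
def rep(n,c,h=None):
    d=[np.linalg.norm(c[i]-c[(i+1)%4])*1e3 for i in range(4)]
    L=(c[2]-c[1])+(c[3]-c[0]); print(n,'centre',c.mean(0).round(4),'sides',np.round(d,1),'long ang',np.degrees(np.arctan2(L[1],L[0])).round(1), 'hole', h)
rep('cap',f([(213,84),(302,142),(186,326),(96,268)],5,[150,225],.04),f([(195,204)],5,[150,225],.04))
rep('base',f([(160,65),(347,128),(255,400),(70,338)],5,[250,195],.06),f([(208,231)],5,[250,195],.06))
rep('stand',f([(168,52),(344,144),(262,318),(84,230)],6,[340,205],.1))
print(f([(252,181)],6,[340,205],.16),f([(213,185)],6,[340,205],.106))
s=get_state();Rm=rot(s['orientation']);print(Rm.round(3))
c=camera_params('wrist'); print(Rm.T@(c['origin']-s['eef_pos']), (Rm.T@rot(c['orientation'])).round(3))
print('mallet',px2w(p,[(137,204)],.1),px2w(p,[(125,200)],.18))
E
python3 m0.py
```

```text
cap centre [0.4436 0.2351 0.04  ] sides [ 60.1 120.9  60.2 121.6] long ang 149.6 hole [[0.44400449 0.23742166 0.04      ]]
base centre [ 0.5195 -0.0474  0.06  ] sides [110.1 159.2 107.5 159.3] long ang 162.7 hole [[ 0.52004001 -0.04719377  0.06      ]]
stand centre [ 0.5383 -0.2729  0.1   ] sides [90.7 87.9 89.9 89.8] long ang 154.7 hole None
[[ 0.53758381 -0.2729029   0.16      ]] [[ 0.53826723 -0.27036042  0.106     ]]
[[ 0.434 -0.901 -0.   ]
 [-0.901 -0.434  0.002]
 [-0.002 -0.    -1.   ]]
[ 0.00053416 -0.08336567 -0.17857584] [[ 1.    -0.001  0.   ]
 [-0.001 -0.959 -0.283]
 [ 0.001  0.283 -0.959]]
mallet [[0.60622942 0.37462691 0.1       ]] [[0.60652816 0.38075583 0.18      ]]
```

```bash
cat > plan.py <<'E'
from station import *
from h import *
def yaw():
    Rm=rot(get_state()['orientation']); return np.degrees(np.arctan2(Rm[1,0],Rm[0,0]))
def plan(way,n,yawt,dec=2):
    """rows through waypoints way (list of xyz), n rows, to world yaw yawt of tool x (deg), tool kept down"""
    s=get_state(); P=[s['eef_pos']]+[np.array(w,float) for w in way]
    y0=yaw(); dy=yawt-y0
    L=np.cumsum([0]+[np.linalg.norm(P[i+1]-P[i]) for i in range(len(P)-1)])
    pos=P[0].copy(); y=y0; out=[]
    for i in range(1,n+1):
        g=np.array([np.interp(L[-1]*i/n,L,[q[k] for q in P]) for k in range(3)])
        a=np.radians(y); ux=np.array([np.cos(a),np.sin(a),0]); uy=np.array([np.sin(a),-np.cos(a),0])
        d=g-pos; v=np.round(np.array([d@ux,d@uy,-d[2]])/.06,dec)
        t=np.round(-np.radians(y0+dy*i/n-y)/.1,dec)
        pos=pos+.06*(v[0]*ux+v[1]*uy)+[0,0,-.06*v[2]]; y-=np.degrees(t*.1)
        out.append([float(q)+0 for q in (*v,t)])
    for i in range(0,n,8): print(out[i:i+8])
    print('end',pos.round(4),round(y,2))
E
python3 - <<'E'
from plan import *
plan([(.46,-.25,.29),(.443,.2365,.2)],24,59.6)
E
```

```text
[[-0.35, -0.48, -0.13, -0.9], [-0.31, -0.52, -0.14, -0.9], [-0.27, -0.53, -0.13, -0.9], [-0.21, -0.56, -0.14, -0.9], [-0.16, -0.58, -0.13, -0.9], [-0.11, -0.59, -0.14, -0.91], [-0.06, -0.6, -0.13, -0.9], [0.0, -0.59, -0.14, -0.9]]
[[0.06, -0.6, -0.13, -0.9], [0.1, -0.59, -0.14, -0.9], [0.02, -0.58, -0.03, -0.9], [-0.1, -0.6, 0.12, -0.9], [-0.04, -0.6, 0.11, -0.9], [0.01, -0.6, 0.11, -0.9], [0.06, -0.6, 0.11, -0.9], [0.12, -0.6, 0.11, -0.91]]
[[0.16, -0.57, 0.11, -0.9], [0.23, -0.57, 0.12, -0.9], [0.27, -0.54, 0.11, -0.9], [0.31, -0.51, 0.11, -0.9], [0.37, -0.48, 0.11, -0.9], [0.4, -0.45, 0.11, -0.9], [0.45, -0.41, 0.11, -0.9], [0.47, -0.37, 0.11, -0.9]]
end [0.4427 0.2364 0.2003] 59.59
```

Call:
{"api": "send_rows", "payload": {
  "motion": [
    [-0.35,-0.48,-0.14,-0.9],
    [-0.31,-0.52,-0.14,-0.9],
    [-0.27,-0.53,-0.14,-0.9],
    [-0.21,-0.56,-0.14,-0.9],
    [-0.16,-0.58,-0.14,-0.9],
    [-0.11,-0.59,-0.14,-0.9],
    [-0.06,-0.6,-0.14,-0.9],
    [0,-0.6,-0.14,-0.9]
  ],
  "hand": -1
}}

```text
clock: 1.1
eef_pos: [0.4158, -0.3215, 0.2692]
orientation: [-0.005, 0.982, -0.19, -0.003]
force: [0.4, -0.6, -0.2]
opening: 0.0938
```

```bash
python3 - <<'E'
from plan import *
print(yaw())
plan([(.46,-.2,.29),(.443,.2365,.2)],16,59.6)
E
```

```text
-21.93426650481925
[[-0.02, -0.59, -0.1, -0.89], [0.03, -0.6, -0.09, -0.89], [0.09, -0.58, -0.1, -0.89], [0.05, -0.58, -0.01, -0.89], [-0.04, -0.59, 0.12, -0.89], [0.02, -0.59, 0.12, -0.89], [0.06, -0.58, 0.12, -0.89], [0.12, -0.58, 0.12, -0.89]]
[[0.17, -0.56, 0.13, -0.88], [0.22, -0.55, 0.12, -0.89], [0.26, -0.53, 0.12, -0.89], [0.31, -0.5, 0.12, -0.89], [0.35, -0.47, 0.12, -0.89], [0.4, -0.43, 0.12, -0.89], [0.43, -0.4, 0.12, -0.89], [0.47, -0.36, 0.12, -0.89]]
end [0.4433 0.2366 0.2002] 59.6
```

Call:
{"api": "send_rows", "payload": {
  "motion": [
    [-0.02,-0.59,-0.1,-0.9],
    [0.03,-0.6,-0.1,-0.9],
    [0.09,-0.58,-0.1,-0.9],
    [0.05,-0.58,0,-0.9],
    [-0.04,-0.59,0.12,-0.9],
    [0.02,-0.59,0.12,-0.9],
    [0.06,-0.58,0.12,-0.9],
    [0.12,-0.58,0.12,-0.9]
  ]
}}

```text
clock: 2.1
eef_pos: [0.45, -0.0355, 0.2594]
orientation: [-0.006, 0.984, 0.18, -0.002]
force: [0.3, 0.1, 0.2]
opening: 0.094
```

Call:
{"api": "send_rows", "payload": {
  "motion": [
    [0.17,-0.56,0.12,-0.9],
    [0.22,-0.55,0.12,-0.9],
    [0.26,-0.53,0.12,-0.9],
    [0.31,-0.5,0.12,-0.9],
    [0.35,-0.47,0.12,-0.9],
    [0.4,-0.43,0.12,-0.9],
    [0.43,-0.4,0.12,-0.9],
    [0.47,-0.36,0.12,-0.9]
  ]
}}

```text
clock: 3.1
eef_pos: [0.4212, 0.2561, 0.2008]
orientation: [-0.008, 0.851, 0.525, -0.001]
force: [0.7, 0.5, -0.4]
opening: 0.094
```

```bash
cat > wr.py <<'E'
from plan import *
import sys,json
p=camera_params('wrist'); im=grab_frame('wrist')
n=sys.argv[1]; cv2.imwrite(f'pics/{n}.png',im[:,:,::-1]); q={k:(v.tolist() if hasattr(v,'tolist') else v) for k,v in p.items()}; json.dump(q,open(f'pics/{n}.json','w'))
s=get_state(); print(s['clock'],s['eef_pos'].round(4),yaw().round(2),s['force'].round(1),s['opening'])
E
python3 wr.py w1
```

```text
3.15 [0.4199 0.2588 0.1997] 63.63 [-2.3  0.6  0.1] 0.09394304148859496
```

View pics/w1.png

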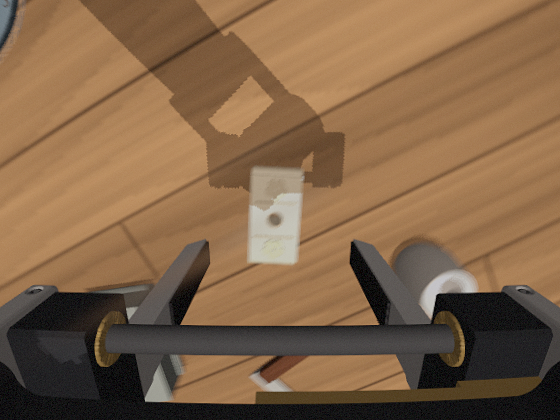

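```bash
python3 - <<'E'
import cv2
t=cv2.imread('pics/w1.png')
cv2.imwrite('pics/w1z.png',cv2.resize(t[155:275,225:325],None,fx=5,fy=5,interpolation=cv2.INTER_CUBIC))
E
python3 - <<'E'
import json,sys
sys.path.insert(0,'.')
from plan import *
print(get_state()['eef_pos'],get_state()['joint_velocities'].round(3),rot(get_state()['orientation']).round(4))
p=json.load(open('pics/w1.json'));print(px2w(p,[(275,219)],.04))
E
```

```text
[0.41994351 0.25876631 0.19969229] [-0.062 -0.02   0.018 -0.031  0.032  0.024] [[ 0.4442  0.8958 -0.0118]
 [ 0.8959 -0.4441  0.0135]
 [ 0.0068 -0.0166 -0.9998]]
[[0.44461758 0.23992165 0.04      ]]
```

View pics/w1z.png

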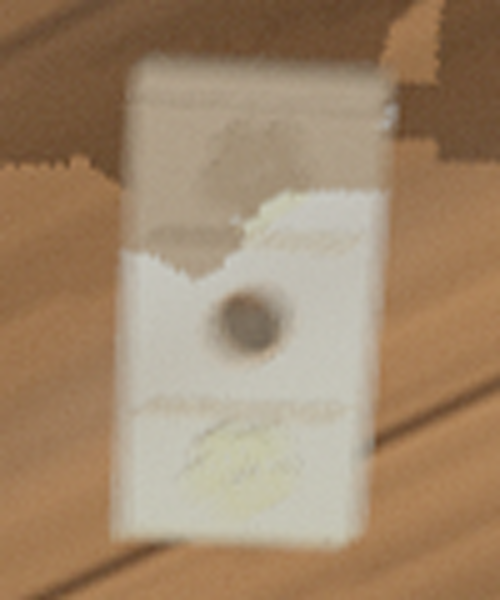

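```bash
python3 - <<'E'
import json
from plan import *
p=json.load(open('pics/w1.json'))
c=px2w(p,(np.array([(131,75),(395,75),(355,545),(113,540),(250,322)])+.5)/5-.5+[225,155],.04);print(c.round(4))
L=c[2]-c[1]+c[3]-c[0];print(np.degrees(np.arctan2(L[1],L[0])), [np.linalg.norm(c[i]-c[(i+1)%4]) for i in range(4)])
plan([(.444,.238,.12)],8,59.6)
E
```

```text
[[0.3783 0.2419 0.04  ]
 [0.4058 0.2968 0.04  ]
 [0.5096 0.2365 0.04  ]
 [0.4807 0.1821 0.04  ]
 [0.4444 0.2395 0.04  ]]
-30.230304081159552 [np.float64(0.061407953360581545), np.float64(0.12007388814615615), np.float64(0.06163782251462555), np.float64(0.11859349908486419)]
[[-0.02, 0.06, 0.17, 0.09], [-0.01, 0.07, 0.16, 0.09], [-0.02, 0.06, 0.17, 0.08], [-0.01, 0.07, 0.16, 0.09], [-0.02, 0.06, 0.17, 0.09], [-0.01, 0.07, 0.17, 0.09], [-0.01, 0.06, 0.16, 0.08], [-0.02, 0.07, 0.17, 0.09]]
end [0.4441 0.2377 0.1199] 59.62
```

Call:
{"api": "send_rows", "payload": {
  "motion": [
    [-0.03,0.1,0.25,0.15],
    [-0.03,0.1,0.25,0.15],
    [-0.03,0.1,0.25,0.15],
    [-0.02,0.1,0.2,0.15],
    [-0.02,0.08,0.2,0.1],
    [0,0.03,0.1,0],
    [0,0,0,0],
    [0,0,0,0]
  ]
}}

```text
clock: 4.15
eef_pos: [0.4437, 0.2339, 0.1176]
orientation: [-0.009, 0.87, 0.493, -0.003]
force: [-0.6, 0.6, 0.4]
opening: 0.094
```

```bash
python3 wr.py w2; python3 - <<'E'
import cv2
from plan import *
t=cv2.imread('pics/w2.png')
cv2.imwrite('pics/w2z.png',cv2.resize(t[140:340,180:400],None,fx=3,fy=3,interpolation=cv2.INTER_CUBIC))
print(rot(get_state()['orientation']).round(4))
E
```

```text
4.2 [0.4437 0.234  0.1177] 59.03 [-0.3  0.6  0.2] 0.09420463735890104
[[ 0.5146  0.8573 -0.0139]
 [ 0.8574 -0.5144  0.0121]
 [ 0.0032 -0.0181 -0.9998]]
```

View pics/w2z.png

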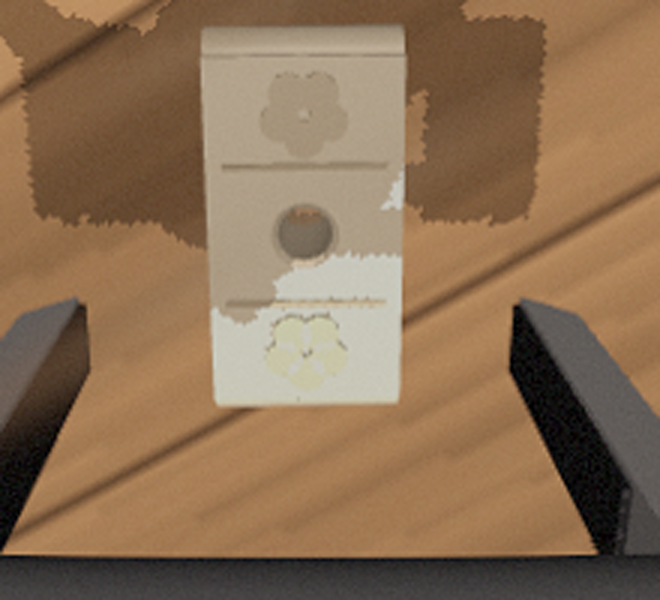

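```bash
python3 - <<'E'
import json
from plan import *
p=json.load(open('pics/w2.json'))
c=px2w(p,(np.array([(202,57),(406,56),(400,404),(215,404),(304,233)])+.5)/3-.5+[180,140],.04);print(c.round(4))
L=c[2]-c[1]+c[3]-c[0];print(np.degrees(np.arctan2(L[1],L[0])), [np.linalg.norm(c[i]-c[(i+1)%4]).round(4) for i in range(4)])
plan([(.4440,.2375,.010)],8,59.8)
E
```

```text
[[0.3835 0.2377 0.04  ]
 [0.4138 0.2887 0.04  ]
 [0.5106 0.2327 0.04  ]
 [0.4796 0.1813 0.04  ]
 [0.4447 0.2358 0.04  ]]
-30.237605293199362 [np.float64(0.0593), np.float64(0.1118), np.float64(0.0601), np.float64(0.1114)]
[[0.01, 0.0, 0.22, -0.02], [0.0, -0.01, 0.23, -0.01], [0.01, 0.0, 0.22, -0.02], [0.01, 0.0, 0.23, -0.02], [0.0, -0.01, 0.22, -0.01], [0.01, 0.0, 0.23, -0.02], [0.01, 0.0, 0.22, -0.02], [0.0, -0.01, 0.23, -0.01]]
end [0.4437 0.2375 0.0097] 59.78
```

Call:
{"api": "send_rows", "payload": {
  "motion": [
    [0.01,0.01,0.3,-0.05],
    [0.01,0.01,0.3,-0.05],
    [0.01,0.01,0.3,-0.03],
    [0,0,0.3,0],
    [0,0,0.3,0],
    [0,0,0.15,0],
    [0,0,0.1,0],
    [0,0,0,0]
  ]
}}

```text
clock: 5.2
eef_pos: [0.4435, 0.2367, 0.0056]
orientation: [-0.009, 0.866, 0.5, -0.003]
force: [0.4, -0.2, -0.2]
opening: 0.0942
```

Call:
{"api": "send_rows", "payload": {
  "motion": [
    [0,0,0,0],
    [0,0,0,0],
    [0,0,0,0],
    [0,0,0,0],
    [0,0,0,0],
    [0,0,0,0],
    [0,0,0,0],
    [0,0,0,0]
  ],
  "hand": 1
}}

```text
clock: 6.2
eef_pos: [0.4448, 0.2369, 0.0071]
orientation: [-0.008, 0.866, 0.5, -0.002]
force: [0.3, -0.6, -0.3]
opening: 0.0599
```

Call:
{"api": "send_rows", "payload": {
  "motion": [
    [0,0,-0.1,0],
    [0,0,-0.2,0],
    [0,0,-0.3,0],
    [0,0,-0.4,0],
    [0,0,-0.4,0],
    [0,0,-0.4,0],
    [0,0,-0.3,0],
    [0,0,-0.2,0]
  ]
}}

```text
clock: 7.2
eef_pos: [0.4417, 0.2341, 0.1484]
orientation: [-0.01, 0.866, 0.5, -0.006]
force: [-0.0, 0.3, -4.6]
opening: 0.0598
```

```bash
python3 wr.py w3; python3 - <<'E'
import cv2
from plan import *
print(rot(get_state()['orientation']).round(4))
E
```

```text
7.25 [0.4427 0.2344 0.15  ] 59.98 [ 1.7  0.6 -3.6] 0.05954747511882678
[[ 0.5002  0.8657 -0.0175]
 [ 0.8659 -0.5001  0.0113]
 [ 0.001  -0.0208 -0.9998]]
```

View pics/w3.png

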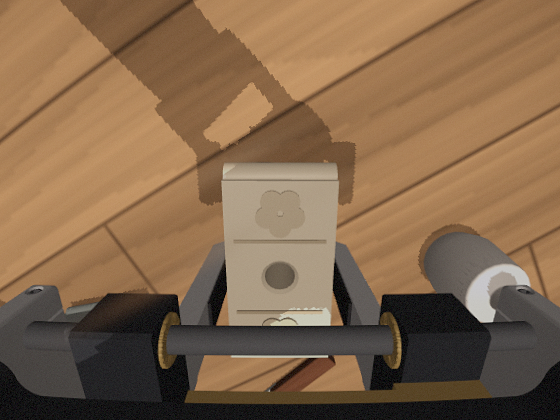

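```bash
python3 - <<'E'
import json,cv2
from plan import *
t=cv2.imread('pics/w3.png')
cv2.imwrite('pics/w3z.png',cv2.resize(t[240:310,240:320],None,fx=6,fy=6,interpolation=cv2.INTER_CUBIC))
p=json.load(open('pics/w3.json')); s=get_state();Rm=rot(s['orientation'])
h=px2w(p,[(279.2,275.5)],.15+.033); print(h, Rm.T@(h[0]-s['eef_pos']))
h=px2w(p,[(279.2,275.5)],.15+.037); print(h, Rm.T@(h[0]-s['eef_pos']))
E
```

```text
[[0.44116974 0.23464775 0.183     ]] [-0.00049912 -0.00214558 -0.0330012 ]
[[0.43933666 0.23570935 0.187     ]] [-0.00049283 -0.00434669 -0.03695622]
```

View pics/w3z.png

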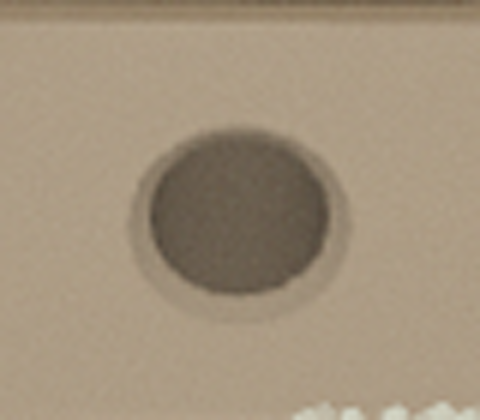

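```bash
python3 - <<'E'
import cv2
from plan import *
t=cv2.imread('pics/scene0.png')
cv2.imwrite('pics/s0z.png',cv2.resize(t[175:255,210:290],None,fx=6,fy=6,interpolation=cv2.INTER_CUBIC))
cv2.imwrite('pics/s0p.png',cv2.resize(t[235:305,160:225],None,fx=7,fy=7,interpolation=cv2.INTER_CUBIC))
p=camera_params('scene'); print(w2px(p,[[.52,-.0472,.06],[.5375,-.2729,.16]]))
plan([(.5214,-.0476,.16)],8,72.7)
E
```

```text
[[248.59526841 206.20891145]
 [187.9885436  248.7810182 ]]
[[-0.43, 0.44, -0.02, -0.28], [-0.44, 0.42, -0.02, -0.27], [-0.45, 0.41, -0.02, -0.28], [-0.46, 0.4, -0.02, -0.28], [-0.47, 0.39, -0.02, -0.28], [-0.48, 0.37, -0.03, -0.27], [-0.49, 0.36, -0.02, -0.28], [-0.51, 0.34, -0.02, -0.28]]
end [ 0.5211 -0.0477  0.1602] 72.7
```

View pics/s0z.png

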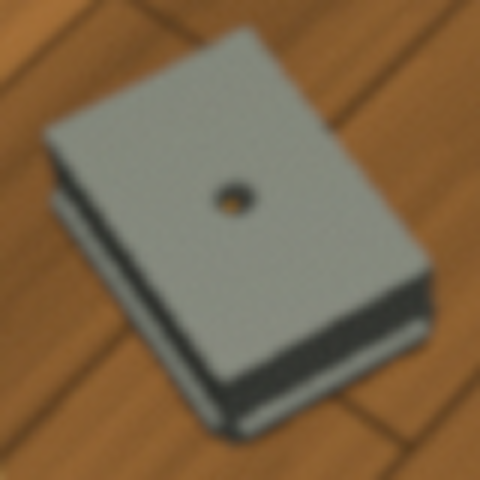

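View pics/s0p.png

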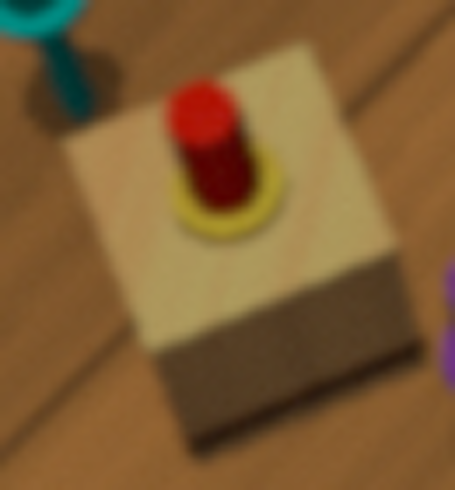

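Call:
{"api": "send_rows", "payload": {
  "motion": [
    [-0.43,0.44,-0.02,-0.28],
    [-0.44,0.42,-0.02,-0.28],
    [-0.45,0.41,-0.02,-0.28],
    [-0.46,0.4,-0.02,-0.28],
    [-0.47,0.39,-0.02,-0.28],
    [-0.48,0.37,-0.02,-0.28],
    [-0.49,0.36,-0.02,-0.28],
    [-0.5,0.34,-0.02,-0.28]
  ]
}}

```text
clock: 8.25
eef_pos: [0.5209, -0.0527, 0.1506]
orientation: [-0.013, 0.801, 0.598, -0.006]
force: [-0.1, -0.2, -5.3]
opening: 0.0599
```

```bash
python3 wr.py w4; python3 - <<'E'
from plan import *
print(rot(get_state()['orientation']).round(4))
plan([(.5214,-.0476,.15)],4,72.7)
E
```

```text
8.3 [ 0.5223 -0.0569  0.1511] 73.42 [-0.3 -4.7 -4.4] 0.06016923947019201
[[ 0.2853  0.9582 -0.0228]
 [ 0.9584 -0.2852  0.0094]
 [ 0.0025 -0.0245 -0.9997]]
[[0.04, -0.01, 0.0, 0.03], [0.03, -0.02, 0.01, 0.03], [0.04, -0.01, 0.0, 0.03], [0.03, -0.02, 0.01, 0.04]]
end [ 0.5212 -0.0478  0.1499] 72.68
```

View pics/w4.png

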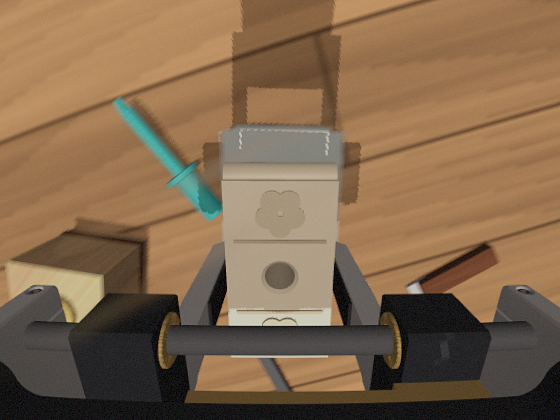

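Call:
{"api": "send_rows", "payload": {
  "motion": [
    [0.03,0,0.1,0.03],
    [0.03,-0.01,0.1,0.03],
    [0.03,-0.01,0.1,0.03],
    [0.02,0,0.1,0.03],
    [0.02,0,0.1,0],
    [0,0,0.05,0],
    [0,0,0,0],
    [0,0,0,0]
  ]
}}

```text
clock: 9.3
eef_pos: [0.5205, -0.0457, 0.1138]
orientation: [-0.013, 0.805, 0.593, -0.007]
force: [-1.2, 0.9, -4.4]
opening: 0.0598
```

```bash
python3 wr.py w5; python3 - <<'E'
import json,cv2
from plan import *
im=grab_frame('top'); cv2.imwrite('pics/top1.png',cv2.resize(im[190:290,240:340,::-1],None,fx=5,fy=5,interpolation=cv2.INTER_CUBIC))
print(rot(get_state()['orientation']).round(4),get_state()['eef_pos'])
E
```

```text
9.35 [ 0.5206 -0.0457  0.1138] 72.76 [ 0.2  0.1 -4.8] 0.059736493532442245
[[ 0.2963  0.9547 -0.0271]
 [ 0.9551 -0.2961  0.0116]
 [ 0.0031 -0.0293 -0.9996]] [ 0.52054955 -0.04570011  0.11379647]
```

View pics/w5.png

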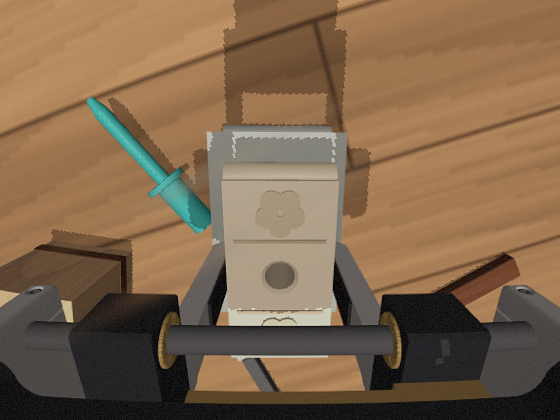

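View pics/top1.png

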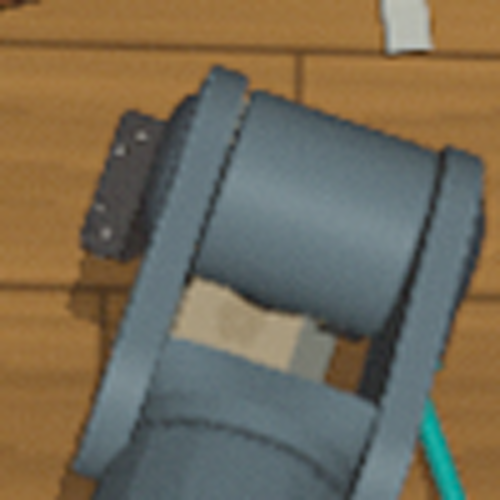

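Call:
{"api": "send_rows", "payload": {
  "motion": [
    [-0.01,0.02,0.15,0],
    [-0.01,0.02,0.15,0],
    [0,0,0.15,0],
    [0,0,0.1,0],
    [0,0,0.08,0],
    [0,0,0.04,0],
    [0,0,0,0],
    [0,0,0,0]
  ]
}}

```text
clock: 10.4
eef_pos: [0.5215, -0.0474, 0.0706]
orientation: [-0.013, 0.805, 0.593, -0.007]
force: [-0.4, -0.3, -5.9]
opening: 0.0598
```

```bash
python3 wr.py w6; python3 - <<'E'
import json,cv2
from plan import *
print(rot(get_state()['orientation']).round(4),get_state()['eef_pos'])
E
```

```text
10.45 [ 0.5215 -0.0474  0.0707] 72.75 [ 0.1 -0.4 -4.9] 0.059666752228859685
[[ 0.2966  0.9546 -0.0271]
 [ 0.955  -0.2964  0.0116]
 [ 0.0031 -0.0293 -0.9996]] [ 0.52153141 -0.0473984   0.07065073]
```

View pics/w6.png

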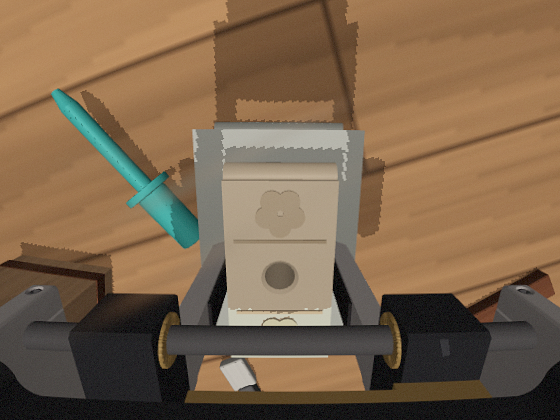

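```bash
python3 - <<'E'
import json,cv2
from plan import *
t=cv2.imread('pics/w6.png')
cv2.imwrite('pics/w6z.png',cv2.resize(t[110:270,180:380],None,fx=4,fy=4,interpolation=cv2.INTER_CUBIC))
p=json.load(open('pics/w6.json'))
c=px2w(p,[(194,130),(363,130)],.06); print(c, np.linalg.norm(c[0]-c[1]))
u=(c[0]-c[1])/np.linalg.norm(c[0]-c[1]); print(np.degrees(np.arctan2(u[1],u[0])))
print('centre',c.mean(0)+.08*np.array([-u[1],u[0],0]),c.mean(0)-.08*np.array([-u[1],u[0],0]))
E
```

```text
[[ 0.43071011 -0.07586581  0.06      ]
 [ 0.46246278  0.02673583  0.06      ]] 0.10740263787336936
-107.1960014210095
centre [ 0.52301037 -0.0482163   0.06      ] [ 0.37016253 -0.00091368  0.06      ]
```

View pics/w6z.png

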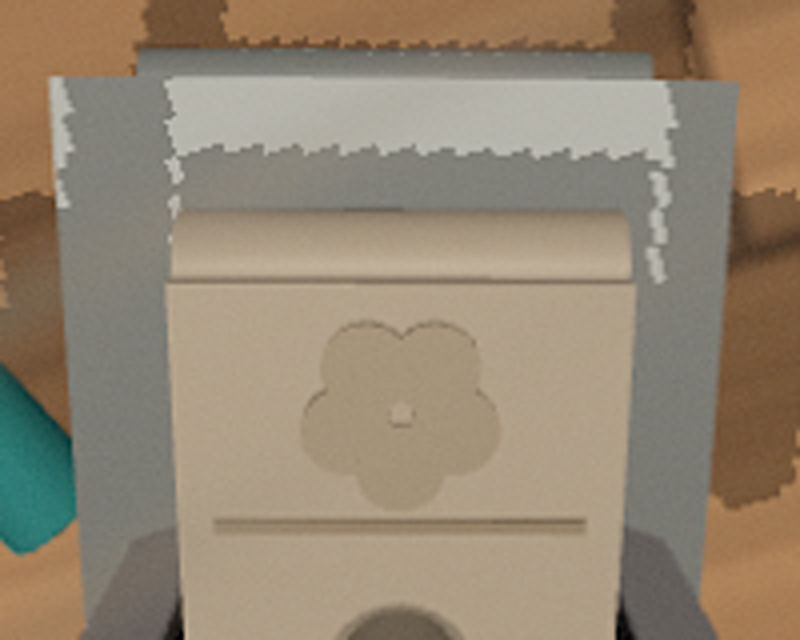

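Call:
{"api": "send_rows", "payload": {
  "motion": [
    [0,0,0.04,0],
    [0,0,0.03,0],
    [0,0,0,0],
    [0,0,0,0],
    [0,0,0,0],
    [0,0,0,0],
    [0,0,0,0],
    [0,0,0,0]
  ]
}}

```text
clock: 11.45
eef_pos: [0.5221, -0.0476, 0.0674]
orientation: [-0.012, 0.805, 0.593, -0.007]
force: [-0.7, 1.0, -3.4]
opening: 0.0598
```

Call:
{"api": "send_rows", "payload": {
  "motion": [
    [0,0,0.01,0],
    [0,0,0,0],
    [0,0,0,0],
    [0,0,0,0],
    [0,0,0,0],
    [0,0,0,0],
    [0,0,0,0],
    [0,0,0,0]
  ],
  "hand": -1
}}

```text
clock: 12.45
eef_pos: [0.5246, -0.0484, 0.0692]
orientation: [-0.01, 0.805, 0.593, -0.005]
force: [1.0, -0.3, -0.8]
opening: 0.0942
```

Call:
{"api": "send_rows", "payload": {
  "motion": [
    [0,0,-0.2,0],
    [0,0,-0.4,0],
    [0,0,-0.5,0],
    [0,0,-0.5,0],
    [0,0,-0.5,0],
    [0,0,-0.3,0],
    [0,0,-0.1,0],
    [0,0,0,0]
  ]
}}

```text
clock: 13.45
eef_pos: [0.5276, -0.0498, 0.2274]
orientation: [-0.009, 0.805, 0.593, -0.005]
force: [-0.2, -0.3, -0.5]
opening: 0.0936
```

```bash
python3 wr.py w7; python3 - <<'E'
import json,cv2
from plan import *
print(rot(get_state()['orientation']).round(4),get_state()['eef_pos'])
E
```

```text
13.5 [ 0.5274 -0.0497  0.2269] 72.75 [-0.9  0.4  0.2] 0.09436348787868552
[[ 0.2965  0.9548 -0.0195]
 [ 0.955  -0.2964  0.0092]
 [ 0.003  -0.0214 -0.9998]] [ 0.5273554  -0.04967044  0.22692565]
```

View pics/w7.png

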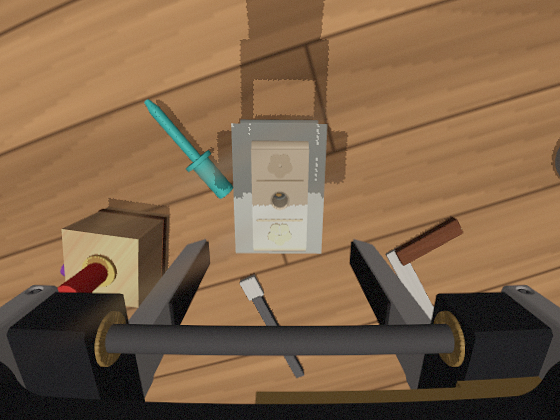

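```bash
python3 - <<'E'
import json,cv2
from plan import *
im=grab_frame('top'); cv2.imwrite('pics/top2.png',im[:,:,::-1])
t=cv2.imread('pics/w7.png')
cv2.imwrite('pics/w7z.png',cv2.resize(t[110:265,220:340],None,fx=4,fy=4,interpolation=cv2.INTER_CUBIC))
E
```

```text
(no output)
```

View pics/top2.png

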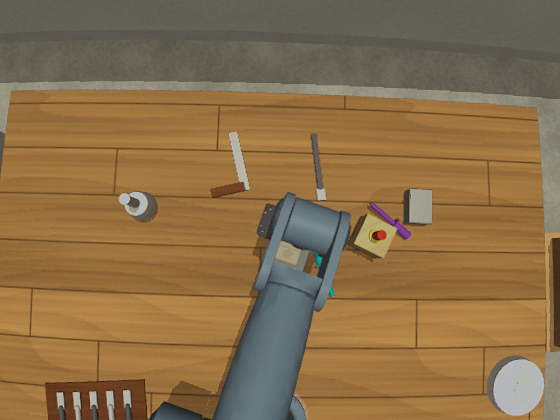

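View pics/w7z.png

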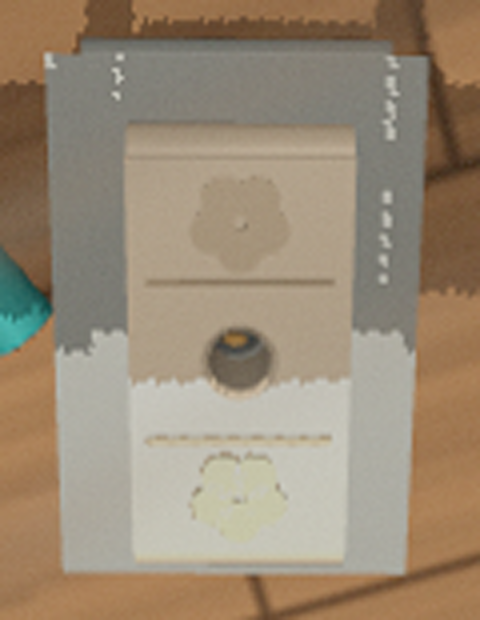

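```bash
python3 - <<'E'
import json
from plan import *
p=json.load(open('pics/w7.json'))
f=lambda q,z: px2w(p,(np.array(q)+.5)/4-.5+[220,110],z)
b=f([(45,55),(429,57),(406,573),(64,571)],.06)
c=f([(126,158),(356,156),(345,560),(134,560)],.1); h=f([(239,359)],.1)
for n,c in(('base',b),('cap',c)):
    L=c[2]-c[1]+c[3]-c[0];print(n,c.mean(0).round(4),np.degrees(np.arctan2(L[1],L[0])).round(1), [np.linalg.norm(c[i]-c[(i+1)%4]).round(4) for i in range(4)])
print(h)
# pin now
print(w2px(p,[[.5375,-.2729,.16],[.538,-.271,.106]]))
E
```

```text
base [ 0.5224 -0.0483  0.06  ] -17.4 [np.float64(0.1099), np.float64(0.1594), np.float64(0.1097), np.float64(0.1591)]
cap [ 0.525 -0.048  0.1  ] -17.4 [np.float64(0.0594), np.float64(0.1122), np.float64(0.0597), np.float64(0.1117)]
[[ 0.52261023 -0.04762531  0.1       ]]
[[ 65.54094711 293.80129364]
 [ 98.57048523 268.96969312]]
```

```bash
python3 - <<'E'
from plan import *
plan([(.538,-.258,.225)],6,72.7)
E
```

```text
[[-0.54, 0.2, 0.0, 0.0], [-0.55, 0.2, 0.01, 0.0], [-0.54, 0.2, 0.0, 0.0], [-0.55, 0.2, 0.01, 0.01], [-0.54, 0.2, 0.0, 0.0], [-0.54, 0.2, 0.01, 0.0]]
end [ 0.5379 -0.2578  0.2247] 72.69
```

Call:
{"api": "send_rows", "payload": {
  "motion": [
    [-0.35,0.13,0,0],
    [-0.6,0.22,0,0],
    [-0.6,0.22,0,0],
    [-0.6,0.22,0,0],
    [-0.6,0.22,0,0],
    [-0.4,0.15,0,0],
    [-0.15,0.06,0,0],
    [0,0,0,0]
  ]
}}

```text
clock: 14.55
eef_pos: [0.535, -0.2632, 0.2134]
orientation: [-0.018, 0.804, 0.594, -0.008]
force: [-0.2, -0.1, -0.5]
opening: 0.094
```

```bash
python3 wr.py w8; python3 - <<'E'
from plan import *
print(rot(get_state()['orientation']).round(4),get_state()['eef_pos'])
E
```

```text
14.6 [ 0.535  -0.2628  0.2135] 72.92 [-0.   0.3 -0.7] 0.09407046250067957
[[ 0.2937  0.9553 -0.0346]
 [ 0.9559 -0.2932  0.019 ]
 [ 0.008  -0.0387 -0.9992]] [ 0.53497229 -0.26280789  0.21345491]
```

View pics/w8.png

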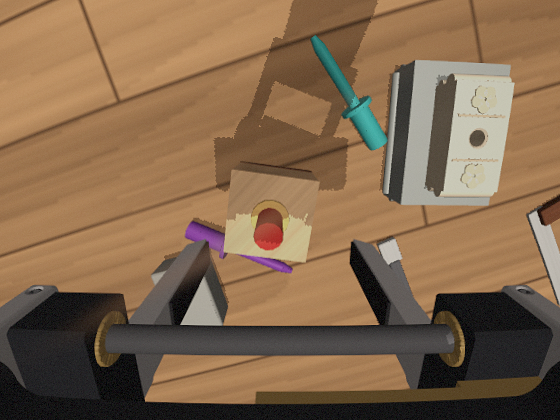

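```bash
python3 - <<'E'
import json
from plan import *
p=json.load(open('pics/w8.json'))
print(px2w(p,[(268,236)],.16), px2w(p,[(268,217)],.106))
print(px2w(p,[(232,170),(320,182),(308,262),(224,252)],.1).round(4),px2w(p,[(232,170),(320,182),(308,262),(224,252)],.1).mean(0))
E
```

```text
[[ 0.53987708 -0.27421125  0.16      ]] [[ 0.53799553 -0.27526356  0.106     ]]
[[ 0.4821 -0.2957  0.1   ]
 [ 0.52   -0.2143  0.1   ]
 [ 0.6011 -0.2497  0.1   ]
 [ 0.5629 -0.3332  0.1   ]] [ 0.54151794 -0.27322455  0.1       ]
```

Call:
{"api": "send_rows", "payload": {
  "motion": [
    [-0.06,0.06,0.1,0],
    [-0.06,0.06,0.2,0],
    [-0.04,0.06,0.3,0],
    [0,0,0.35,0],
    [0,0,0.3,0],
    [0,0,0.2,0],
    [0,0,0.1,0],
    [0,0,0,0]
  ]
}}

```text
clock: 15.6
eef_pos: [0.5393, -0.2708, 0.1121]
orientation: [-0.019, 0.803, 0.596, -0.009]
force: [-0.2, 0.5, -0.9]
opening: 0.0939
```

```bash
python3 wr.py w9; python3 - <<'E'
from plan import *
print(rot(get_state()['orientation']).round(4),get_state()['eef_pos'])
E
```

```text
15.65 [ 0.5396 -0.271   0.1126] 73.12 [ 0.1 -0.1 -0.1] 0.09453199857943821
[[ 0.2904  0.9562 -0.0362]
 [ 0.9569 -0.2898  0.0206]
 [ 0.0092 -0.0407 -0.9991]] [ 0.53957637 -0.27098889  0.11259605]
```

View pics/w9.png

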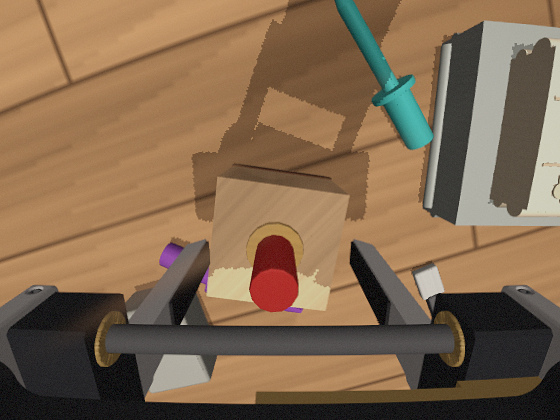

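```bash
python3 - <<'E'
import json
from plan import *
p=json.load(open('pics/w9.json'));s=get_state();Rm=rot(s['orientation'])
for q,z in (((274,291),.16),((274.5,245),.106)):
    h=px2w(p,[q],z)[0]; print(h.round(4),(Rm.T@(h-s['eef_pos'])).round(4))
E
```

```text
[ 0.5403 -0.2743  0.16  ] [-0.0025 -0.0003 -0.0475]
[ 0.5362 -0.2731  0.106 ] [-0.0031 -0.0023  0.0067]
```

Call:
{"api": "send_rows", "payload": {
  "motion": [
    [-0.04,-0.01,0.03,0],
    [0,0,0,0],
    [0,0,0,0],
    [0,0,0,0],
    [0,0,0,0],
    [0,0,0,0],
    [0,0,0,0],
    [0,0,0,0]
  ],
  "hand": 1
}}

```text
clock: 16.65
eef_pos: [0.5393, -0.2743, 0.113]
orientation: [-0.017, 0.803, 0.596, -0.008]
force: [0.2, 1.2, -0.5]
opening: 0.0258
```

```bash
python3 - <<'E'
from plan import *
s=get_state()
print(rot(s['orientation']).round(4),s['eef_pos'],s['force'],s['opening'])
E
```

```text
[[ 0.2903  0.9564 -0.033 ]
 [ 0.9569 -0.2899  0.0178]
 [ 0.0074 -0.0368 -0.9993]] [ 0.53931783 -0.27425396  0.11302257] [ 0.24949578  1.15094223 -0.45541652] 0.025782416581764316
```

Call:
{"api": "send_rows", "payload": {
  "motion": [
    [0,0,-0.1,0],
    [0,-0.01,-0.2,0],
    [0,-0.01,-0.3,0],
    [0,-0.01,-0.35,0],
    [0,-0.01,-0.35,0],
    [0,-0.01,-0.35,0],
    [0,-0.01,-0.25,0],
    [0,-0.01,-0.1,0]
  ]
}}

```text
clock: 17.65
eef_pos: [0.5392, -0.2748, 0.2422]
orientation: [-0.016, 0.803, 0.596, -0.008]
force: [-0.9, 0.4, -2.5]
opening: 0.0254
```

```bash
python3 wr.py w10; python3 - <<'E'
from plan import *
s=get_state()
print(rot(s['orientation']).round(4),s['eef_pos'],s['force'],s['opening'])
plan([(.5235,-.0475,.235)],8,yaw())
E
```

```text
17.7 [ 0.5394 -0.275   0.2427] 73.13 [ 0.4  0.3 -0.8] 0.025884583909816922
[[ 0.2902  0.9565 -0.0309]
 [ 0.957  -0.2898  0.0167]
 [ 0.007  -0.0344 -0.9994]] [ 0.53935436 -0.27499265  0.24267832] [ 0.3742875   0.26759266 -0.77319881] 0.025884583909816922
[[0.44, -0.17, 0.02, 0.0], [0.45, -0.17, 0.01, 0.0], [0.44, -0.17, 0.02, 0.0], [0.45, -0.17, 0.01, 0.0], [0.44, -0.17, 0.02, 0.0], [0.44, -0.16, 0.02, 0.0], [0.45, -0.17, 0.01, 0.0], [0.44, -0.17, 0.02, 0.0]]
end [ 0.5236 -0.0477  0.2349] 73.13
```

View pics/w10.png

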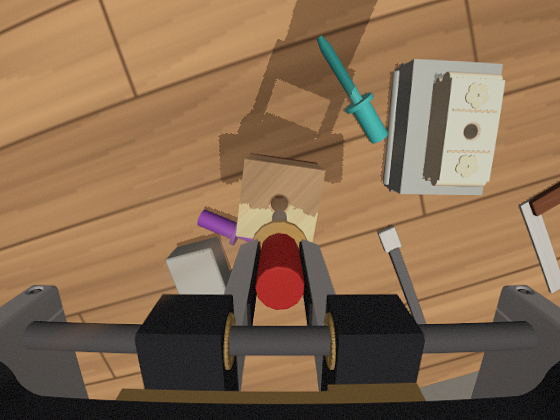

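Call:
{"api": "send_rows", "payload": {
  "motion": [
    [0.25,-0.1,0,0],
    [0.45,-0.17,0,0],
    [0.55,-0.2,0,0],
    [0.6,-0.22,0,0],
    [0.6,-0.22,0,0],
    [0.5,-0.2,0,0],
    [0.3,-0.12,0,0],
    [0.1,-0.04,0,0]
  ]
}}

```text
clock: 18.7
eef_pos: [0.519, -0.047, 0.24]
orientation: [-0.023, 0.803, 0.596, -0.01]
force: [-0.0, 0.1, -2.6]
opening: 0.0255
```

Call:
{"api": "send_rows", "payload": {
  "motion": [
    [0,0,0,0],
    [0,0,0,0],
    [0,0,0,0],
    [0,0,0,0],
    [0,0,0,0],
    [0,0,0,0],
    [0,0,0,0],
    [0,0,0,0]
  ]
}}

```text
clock: 19.7
eef_pos: [0.5192, -0.0495, 0.2396]
orientation: [-0.023, 0.804, 0.595, -0.01]
force: [0.3, -0.4, -2.6]
opening: 0.0254
```

```bash
python3 wr.py w11; python3 - <<'E'
from plan import *
s=get_state()
print(rot(s['orientation']).round(4),s['eef_pos'],s['force'],s['opening'])
im=grab_frame('scene'); cv2.imwrite('pics/s1.png',cv2.resize(im[100:260,180:340,::-1],None,fx=3.5,fy=3.5,interpolation=cv2.INTER_CUBIC))
E
```

```text
19.75 [ 0.5193 -0.0495  0.2396] 72.98 [-0.  -0.3 -3.3] 0.02562662118245997
[[ 0.2927  0.9552 -0.0435]
 [ 0.9562 -0.2919  0.024 ]
 [ 0.0102 -0.0487 -0.9988]] [ 0.51925036 -0.04952688  0.23960374] [-0.01125373 -0.28048817 -3.26054324] 0.02562662118245997
```

View pics/w11.png

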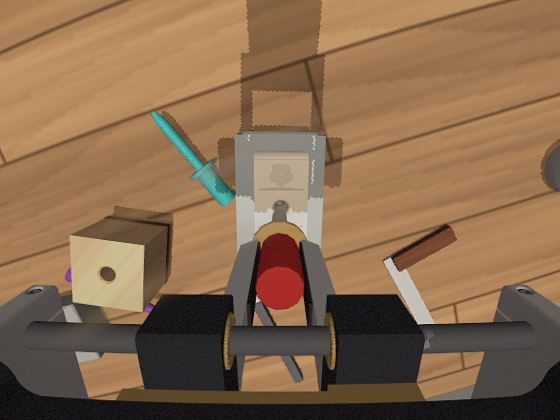

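View pics/s1.png

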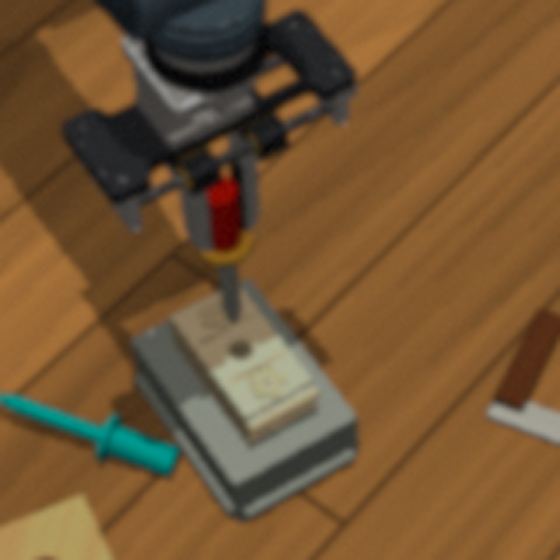

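```bash
python3 - <<'E'
import json
from plan import *
t=cv2.imread('pics/w11.png')
cv2.imwrite('pics/w11z.png',cv2.resize(t[120:260,220:340],None,fx=5,fy=5,interpolation=cv2.INTER_CUBIC))
p=json.load(open('pics/w11.json'));s=get_state();Rm=rot(s['orientation'])
d=np.array([-.0074,.0368,.9993])
for yo in (0,-.001,-.002):
    c=s['eef_pos']+Rm@np.array([0,yo,0]) # at TCP level
    tip=c+Rm@d*.105; print(yo,tip.round(4),w2px(p,tip), 'pin dir',(Rm@d).round(3))
print('hole',w2px(p,[[.5226,-.0477,.1]]))
E
```

```text
0 [ 0.5181 -0.0489  0.1346] [[278.42306755 211.30377404]] pin dir [-0.011  0.006 -1.   ]
-0.001 [ 0.5172 -0.0486  0.1347] [[278.4232549  210.35517145]] pin dir [-0.011  0.006 -1.   ]
-0.002 [ 0.5162 -0.0483  0.1347] [[278.42344364 209.40475087]] pin dir [-0.011  0.006 -1.   ]
hole [[280.38025658 207.22076865]]
```

View pics/w11z.png

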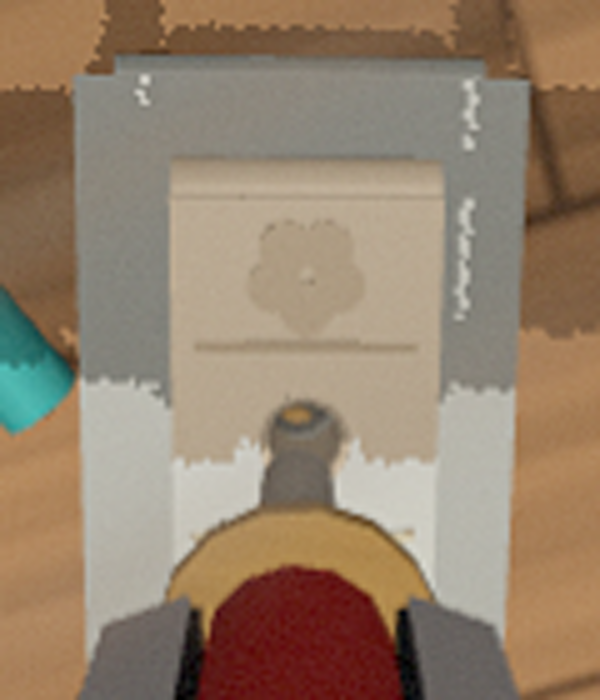

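```bash
python3 - <<'E'
import cv2
t=cv2.imread('pics/w11.png')[195:230,262:300]
g=cv2.createCLAHE(4,(2,2)).apply(cv2.cvtColor(cv2.resize(t,None,fx=16,fy=16,interpolation=cv2.INTER_CUBIC),cv2.COLOR_BGR2GRAY))
cv2.imwrite('pics/w11y.png',g)
E
```

```text
(no output)
```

View pics/w11y.png

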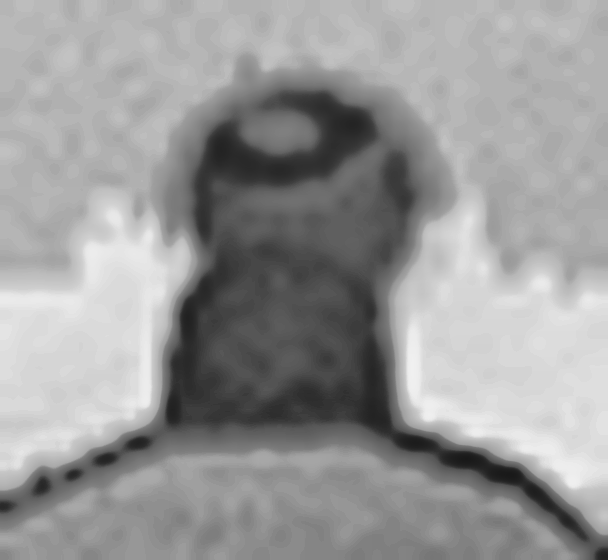

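```bash
python3 - <<'E'
import json
from plan import *
p=json.load(open('pics/w11.json'));s=get_state();Rm=rot(s['orientation'])
t=px2w(p,[(280,211.7)],.1346)[0];h=px2w(p,[(280.7,207)],.1)[0]
print(t,h,Rm[:,:2].T@(h-t-Rm[:,2]*.035),'(tool dx,dy after descending .035 along tool z)', (h-t))
E
```

```text
[ 0.51899401 -0.04750997  0.1346    ] [ 0.52246134 -0.04728095  0.1       ] [0.00088188 0.0049285 ] (tool dx,dy after descending .035 along tool z) [ 0.00346733  0.00022902 -0.0346    ]
```

Call:
{"api": "send_rows", "payload": {
  "motion": [
    [0.01,0.03,0.1,0],
    [0,0.03,0.15,0],
    [0,0.02,0.1,0],
    [0,0,0.1,0],
    [0,0,0,0],
    [0,0,0,0],
    [0,0,0,0],
    [0,0,0,0]
  ]
}}

```text
clock: 20.8
eef_pos: [0.5229, -0.0496, 0.2102]
orientation: [-0.023, 0.804, 0.595, -0.011]
force: [-0.8, -0.9, -1.6]
opening: 0.0255
```

```bash
python3 wr.py w12; python3 - <<'E'
from plan import *
s=get_state()
print(rot(s['orientation']).round(4),s['eef_pos'],s['force'],s['opening'])
im=grab_frame('scene'); cv2.imwrite('pics/s2.png',cv2.resize(im[160:240,210:290,::-1],None,fx=7,fy=7,interpolation=cv2.INTER_CUBIC))
t=cv2.imread('pics/w12.png')
cv2.imwrite('pics/w12z.png',cv2.resize(t[180:260,230:330],None,fx=7,fy=7,interpolation=cv2.INTER_CUBIC))
E
```

```text
20.85 [ 0.523  -0.0496  0.2102] 72.98 [-0.2 -0.4 -2.4] 0.025687968848353303
[[ 0.2926  0.9552 -0.044 ]
 [ 0.9562 -0.2918  0.0242]
 [ 0.0103 -0.0492 -0.9987]] [ 0.52296858 -0.04961362  0.2101747 ] [-0.23158952 -0.37759983 -2.41999389] 0.025687968848353303
```

View pics/w12z.png

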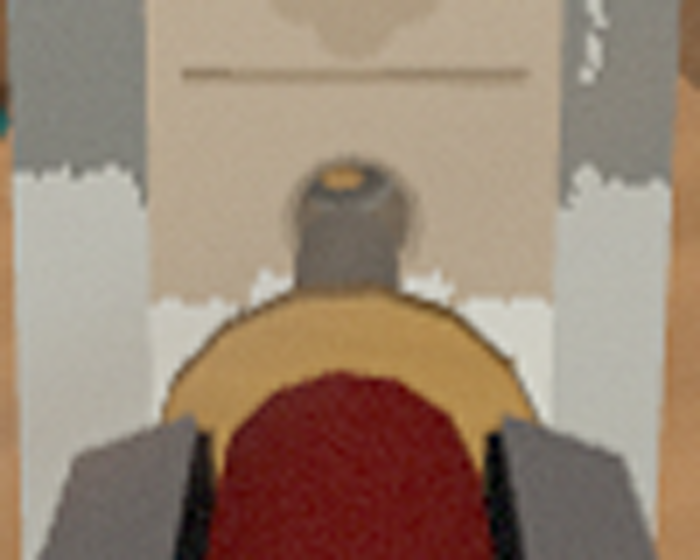

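View pics/s2.png

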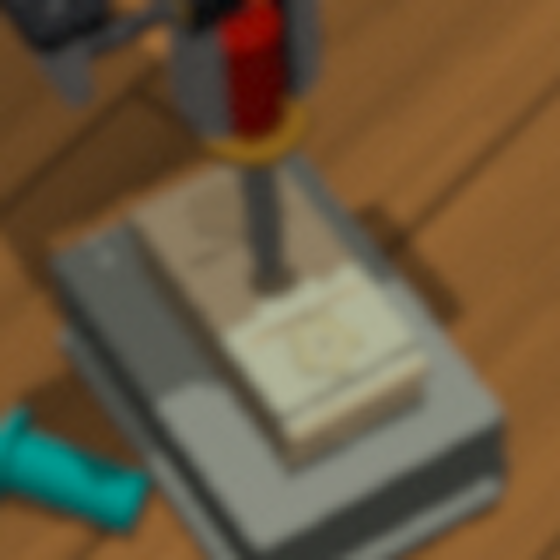

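```bash
python3 - <<'E'
import json
from plan import *
p=json.load(open('pics/w12.json'));s=get_state();Rm=rot(s['orientation'])
d=np.array([-.0074,.0368,.9993])
tip=s['eef_pos']+Rm@d*.105
z=lambda q:(q-[230,180]+.5)*7-.5
print(tip,z(w2px(p,tip)),'near edge',z(w2px(p,tip-.0035*np.array([.955,-.292,0]))),'hole',z(w2px(p,[[.52246,-.04728,.1]])))
sc=camera_params('scene')
zs=lambda q:(q-[210,160]+.5)*7-.5
print('scene tip',zs(w2px(sc,tip)), 'hole',zs(w2px(sc,[[.52246,-.04728,.1]])))
q=px2w(p,[(np.array([349,208])+.5)/7-.5+[230,180]],tip[2]); print(q, q+.0035*np.array([.955,-.292,0]))
E
```

```text
[ 0.52174811 -0.04893093  0.10513534] [[342.06777786 221.73920583]] near edge [[342.07142363 198.17125758]] hole [[353.97974586 214.55431699]]
scene tip [[266.40284851 265.63273158]] hole [[271.51874369 271.5342445 ]]
[[ 0.52009084 -0.04738015  0.10513534]] [[ 0.52343334 -0.04840215  0.10513534]]
```

Call:
{"api": "send_rows", "payload": {
  "motion": [
    [0.01,0,0.1,0],
    [0,0.01,0.13,0],
    [0,0,0.13,0],
    [0,0.01,0.13,0],
    [0,0,0.13,0],
    [0,0.01,0.1,0],
    [0,0,0.05,0],
    [0,0,0,0]
  ]
}}

```text
clock: 21.9
eef_pos: [0.5222, -0.0482, 0.1598]
orientation: [-0.024, 0.804, 0.595, -0.011]
force: [-0.6, 0.4, -3.0]
opening: 0.0261
```

```bash
python3 wr.py w13; python3 - <<'E'
from plan import *
s=get_state()
print(rot(s['orientation']).round(4),s['eef_pos'],s['force'],s['ft_torque'],s['opening'])
t=cv2.imread('pics/w13.png')
cv2.imwrite('pics/w13z.png',cv2.resize(t[120:320,180:380],None,fx=3,fy=3,interpolation=cv2.INTER_CUBIC))
E
```

```text
21.95 [ 0.5224 -0.0482  0.16  ] 72.98 [-0.5  0.3 -2.2] 0.025819562331063594
[[ 0.2926  0.9552 -0.0452]
 [ 0.9562 -0.2918  0.0245]
 [ 0.0102 -0.0504 -0.9987]] [ 0.52239642 -0.04823772  0.16000256] [-0.52709175  0.31005459 -2.19884013] [ 0.03931668 -0.18207588 -0.0306161 ] 0.025819562331063594
```

View pics/w13z.png

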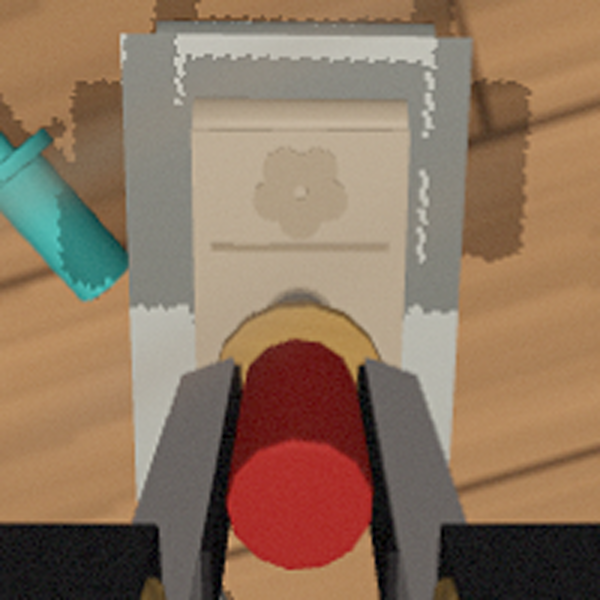

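Call:
{"api": "send_rows", "payload": {
  "motion": [
    [0,0.01,0.1,0],
    [0,0,0.1,0],
    [0,0.01,0.1,0],
    [0,0,0.1,0],
    [0,0.01,0.1,0],
    [0,0,0.1,0],
    [0,0.01,0.1,0],
    [0,0,0.1,0]
  ]
}}

```text
clock: 22.95
eef_pos: [0.5242, -0.0487, 0.1176]
orientation: [-0.023, 0.803, 0.595, -0.012]
force: [-4.0, 1.4, 9.3]
opening: 0.0255
```

```bash
python3 - <<'E'
from plan import *
s=get_state()
print(rot(s['orientation']).round(4),s['eef_pos'],s['force'],s['ft_torque'],s['opening'])
E
```

```text
[[ 0.2916  0.9555 -0.0456]
 [ 0.9565 -0.2908  0.0228]
 [ 0.0085 -0.0503 -0.9987]] [ 0.52415135 -0.04870768  0.11760911] [-3.95113318  1.3968279   9.34327776] [0.36650144 1.10687036 0.02260771] 0.025474849409967314
```

Call:
{"api": "send_rows", "payload": {
  "motion": [
    [0,-0.01,0.1,0],
    [0,-0.01,0.1,0],
    [0,0,0.1,0],
    [0,0,0.1,0],
    [0,0,0.1,0],
    [0,0,0,0],
    [0,0,0,0],
    [0,0,0,0]
  ]
}}

```text
clock: 23.95
eef_pos: [0.5252, -0.0487, 0.1137]
orientation: [-0.023, 0.802, 0.597, -0.014]
force: [-1.6, -0.1, 1.3]
opening: 0.0255
```

```bash
python3 wr.py w14; python3 - <<'E'
from plan import *
s=get_state()
print(rot(s['orientation']).round(4),s['eef_pos'],s['force'],s['ft_torque'],s['opening'])
im=grab_frame('scene'); cv2.imwrite('pics/s3.png',cv2.resize(im[150:250,200:300,::-1],None,fx=6,fy=6,interpolation=cv2.INTER_CUBIC))
E
```

```text
24.0 [ 0.5252 -0.0487  0.1137] 73.27 [-1.6  0.8  2.9] 0.025488914341836335
[[ 0.2879  0.9563 -0.0505]
 [ 0.9577 -0.2872  0.0203]
 [ 0.0049 -0.0542 -0.9985]] [ 0.5251966  -0.04870282  0.11369413] [-1.60756497  0.80710474  2.85141879] [0.15072546 0.24183762 0.02403494] 0.025488914341836335
```

View pics/w14.png

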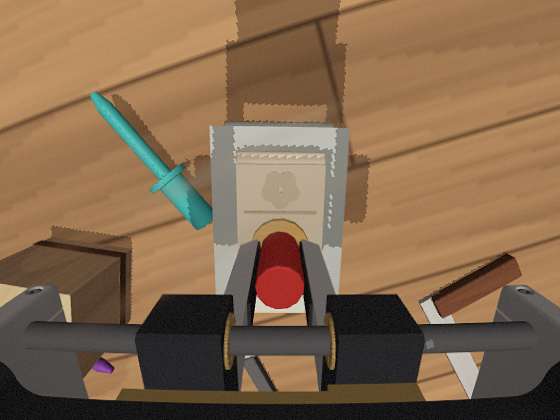

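View pics/s3.png

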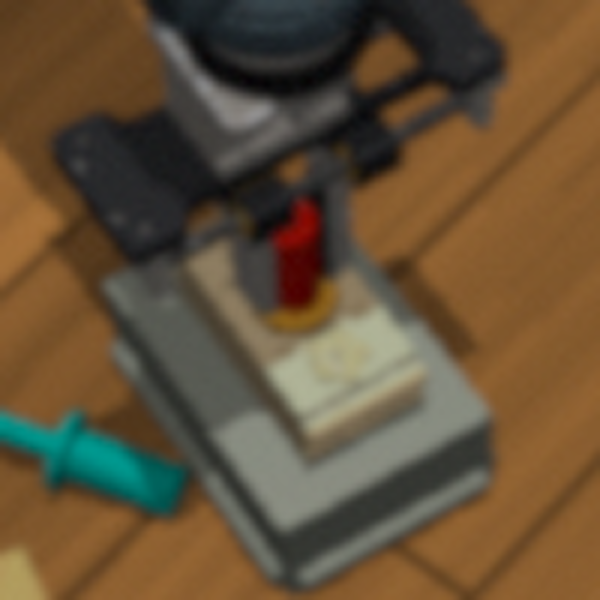

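Call:
{"api": "send_rows", "payload": {
  "motion": [
    [0,0,0.1,0],
    [0,0,0.12,0],
    [0,0,0.15,0],
    [0,0,0.15,0],
    [0,0,0.15,0],
    [0,0,0.15,0],
    [0,0,0.15,0],
    [0,0,0.15,0]
  ]
}}

```text
clock: 25.05
eef_pos: [0.5488, -0.0557, 0.1046]
orientation: [-0.005, 0.801, 0.599, -0.003]
force: [-29.0, 6.4, 54.7]
opening: 0.0008
```

```bash
python3 wr.py w15; python3 - <<'E'
from plan import *
s=get_state()
print(rot(s['orientation']).round(4),s['eef_pos'],s['force'],s['ft_torque'],s['opening'])
im=grab_frame('scene'); cv2.imwrite('pics/s4.png',cv2.resize(im[150:250,200:300,::-1],None,fx=6,fy=6,interpolation=cv2.INTER_CUBIC))
E
```

```text
25.1 [ 0.5495 -0.0559  0.1045] 73.54 [-17.2   3.9  43.4] 0.0005640936879990337
[[ 2.833e-01  9.590e-01 -9.300e-03]
 [ 9.590e-01 -2.833e-01  3.200e-03]
 [ 4.000e-04 -9.800e-03 -1.000e+00]] [ 0.54952998 -0.05589243  0.1045445 ] [-17.15140859   3.85702782  43.40829327] [ 0.90957653  3.66068714 -0.00377891] 0.0005640936879990337
```

View pics/w15.png

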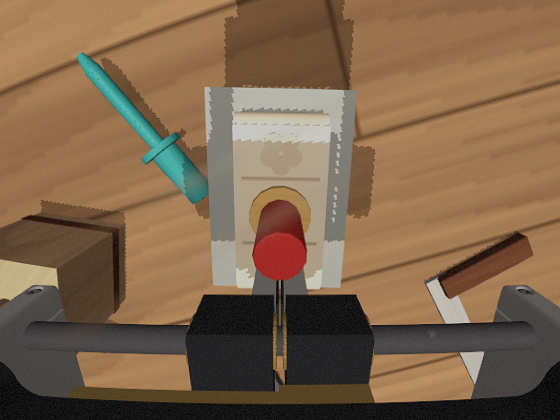

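View pics/s4.png

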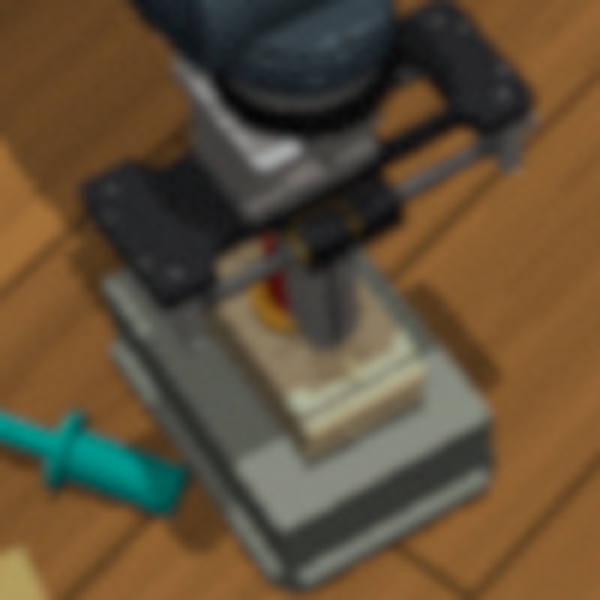

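Call:
{"api": "send_rows", "payload": {
  "motion": [
    [0,0,-0.1,0],
    [0,0.02,-0.2,0],
    [0,0.02,-0.3,0],
    [0,0,-0.4,0],
    [0,0,-0.4,0],
    [0,0,-0.4,0],
    [0,0,-0.2,0],
    [0,0,-0.1,0]
  ]
}}

```text
clock: 26.15
eef_pos: [0.5544, -0.0577, 0.2367]
orientation: [-0.002, 0.801, 0.598, -0.001]
force: [0.1, 0.9, 0.3]
opening: 0.0005
```

```bash
python3 wr.py w16; python3 - <<'E'
from plan import *
s=get_state()
print(rot(s['orientation']).round(4),s['eef_pos'],s['force'],s['ft_torque'],s['opening'])
t=cv2.imread('pics/w16.png')
cv2.imwrite('pics/w16z.png',cv2.resize(t[90:290,190:370],None,fx=3,fy=3,interpolation=cv2.INTER_CUBIC))
E
```

```text
26.2 [ 0.5547 -0.0577  0.2374] 73.51 [0.5 0.3 0.4] 0.0008565271561568066
[[ 2.839e-01  9.588e-01 -3.300e-03]
 [ 9.588e-01 -2.839e-01  1.600e-03]
 [ 6.000e-04 -3.600e-03 -1.000e+00]] [ 0.55468502 -0.05774836  0.23735279] [0.4997383  0.25055646 0.37271589] [ 0.05959802 -0.13238836  0.03029802] 0.0008565271561568066
```

View pics/w16z.png

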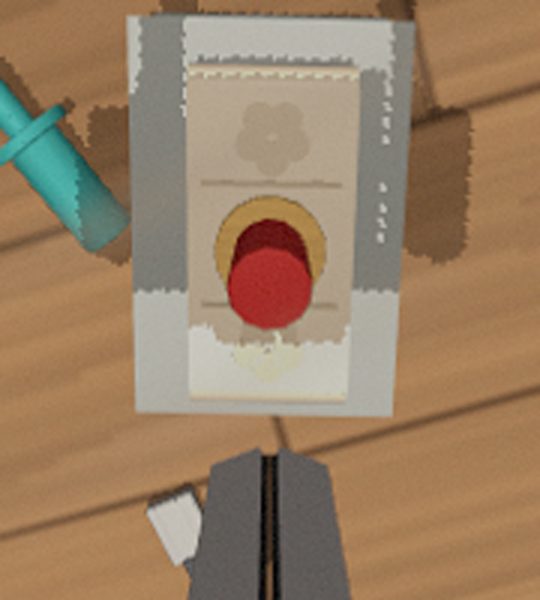

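```bash
python3 - <<'E'
import json
from plan import *
p=json.load(open('pics/w16.json'))
f=lambda q,z: px2w(p,(np.array(q)+.5)/3-.5+[190,90],z)
b=f([(127,15),(414,21),(392,416),(136,411)],.06)
c=f([(188,78),(360,76),(346,400),(190,397)],.1)
for n,c in(('base',b),('cap',c)):
    L=c[2]-c[1]+c[3]-c[0];print(n,c.mean(0).round(4),np.degrees(np.arctan2(L[1],L[0])).round(1), [np.linalg.norm(c[i]-c[(i+1)%4]).round(4) for i in range(4)])
print('handle top',f([(270,288)],.16),'collar',f([(270,251)],.106))
print('handle dia',np.linalg.norm(np.diff(f([(227,288),(313,288)],.16),axis=0)),'collar dia',np.linalg.norm(np.diff(f([(214,251),(327,251)],.106),axis=0)))
b0=np.array([.5224,-.0483,0])
def ring(r,z): 
    a=np.linspace(0,6.28,24); return w2px(p,np.c_[b.mean(0)[0]+r*np.cos(a),b.mean(0)[1]+r*np.sin(a),0*a+z])
im=cv2.imread('pics/w16.png'); k=4
o=cv2.resize(im[90:290,190:370],None,fx=k,fy=k,interpolation=cv2.INTER_CUBIC)[200:520,150:550]
for r,z,col in((.013,.16,(0,255,0)),(.02,.106,(255,0,0)),(.013,.164,(0,255,255))):
    q=((ring(r,z)-[190,90]+.5)*k-.5-[150,200]).round().astype(int); cv2.polylines(o,[q],True,col,1)
cv2.imwrite('pics/ov.png',o)
E
```

```text
base [ 0.5221 -0.0486  0.06  ] -17.4 [np.float64(0.1096), np.float64(0.16), np.float64(0.1099), np.float64(0.1598)]
cap [ 0.5238 -0.0477  0.1   ] -17.5 [np.float64(0.0591), np.float64(0.1175), np.float64(0.0591), np.float64(0.1156)]
handle top [[ 0.52688333 -0.04906124  0.16      ]] collar [[ 0.52473178 -0.04831734  0.106     ]]
handle dia 0.025435614501105906 collar dia 0.040024967756035465
```

View pics/ov.png

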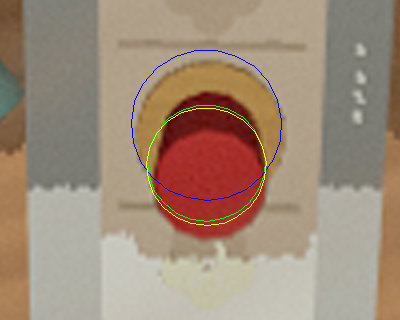

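Call:
{"api": "send_rows", "payload": {
  "motion": [
    [0,-0.1,0,0],
    [0,-0.15,0.05,0],
    [0,-0.15,0.15,0],
    [0,-0.1,0.2,0],
    [0,0,0.25,0],
    [0,0,0.2,0],
    [0,0,0.1,0],
    [0,0,0,0]
  ]
}}

```text
clock: 27.2
eef_pos: [0.5208, -0.0476, 0.172]
orientation: [-0.005, 0.801, 0.598, -0.003]
force: [0.4, 0.9, 0.0]
opening: 0.0003
```

```bash
python3 wr.py w17; python3 - <<'E'
from plan import *
s=get_state()
print(rot(s['orientation']).round(4),s['eef_pos'],s['force'])
E
```

```text
27.25 [ 0.521  -0.0477  0.1723] 73.5 [-0.   0.1  0.3] 0.00028152774785283137
[[ 2.840e-01  9.588e-01 -1.020e-02]
 [ 9.588e-01 -2.840e-01  3.800e-03]
 [ 8.000e-04 -1.090e-02 -9.999e-01]] [ 0.52101453 -0.04771297  0.17232798] [-0.00136537  0.0772016   0.2673532 ]
```

View pics/w17.png

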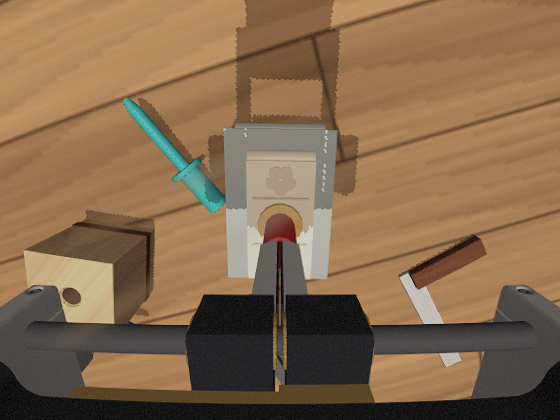

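Call:
{"api": "send_rows", "payload": {
  "motion": [
    [0,0.03,0.05,0],
    [0,0,0.05,0],
    [0,0,0.05,0],
    [0,0,0.05,0],
    [0,0,0.05,0],
    [0,0,0.05,0],
    [0,0,0.05,0],
    [0,0,0.05,0]
  ]
}}

```text
clock: 28.25
eef_pos: [0.5245, -0.0486, 0.1608]
orientation: [-0.004, 0.801, 0.599, -0.003]
force: [-8.5, 1.7, 17.0]
opening: 0.0004
```

Call:
{"api": "send_rows", "payload": {
  "motion": [
    [0,0,-0.1,0],
    [0,0,-0.2,0],
    [0,0.1,-0.3,0],
    [0,0.2,-0.4,0],
    [0,0.2,-0.4,0],
    [0,0.2,-0.3,0],
    [0,0.1,-0.1,0],
    [0,0,0,0]
  ]
}}

```text
clock: 29.25
eef_pos: [0.575, -0.0635, 0.2768]
orientation: [-0.002, 0.801, 0.599, -0.002]
force: [-0.0, -0.8, 0.8]
opening: 0.0004
```

```bash
python3 wr.py w18; python3 - <<'E'
from plan import *
s=get_state()
print(s['eef_pos'],s['force'])
t=cv2.imread('pics/w18.png')
cv2.imwrite('pics/w18z.png',cv2.resize(t[60:290,190:370],None,fx=3,fy=3,interpolation=cv2.INTER_CUBIC))
E
```

```text
29.3 [ 0.5746 -0.0634  0.2764] 73.58 [-0.1 -0.  -0.1] 0.0005866199310516361
[ 0.57463203 -0.06339125  0.27635523] [-0.11426441 -0.00485173 -0.06587174]
```

View pics/w18z.png

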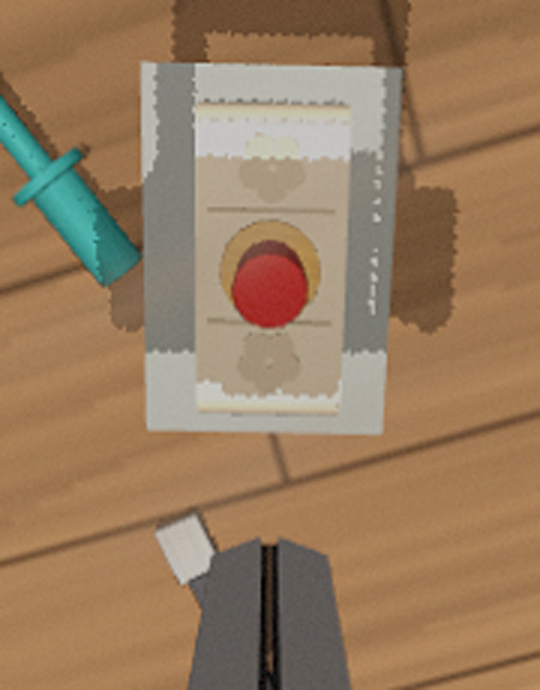

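```bash
python3 - <<'E'
import json
from plan import *
p=json.load(open('pics/w18.json'))
f=lambda q,z: px2w(p,(np.array(q)+.5)/3-.5+[190,60],z)
b=f([(140,62),(402,68),(384,434),(146,430)],.06)
c=f([(196,122),(350,122),(340,395),(197,394)],.1)
print('lines',f([(270,211)],.1),f([(270,322)],.1),'mid',(f([(270,211)],.1)+f([(270,322)],.1))/2)
for n,c in(('base',b),('cap',c)):
    L=c[2]-c[1]+c[3]-c[0];print(n,c.mean(0).round(4),np.degrees(np.arctan2(L[1],L[0])).round(1), [np.linalg.norm(c[i]-c[(i+1)%4]).round(4) for i in range(4)])
print('handle top',f([(270,291)],.16),'collar',f([(270,270)],.106))
E
```

```text
lines [[ 0.50298899 -0.04193346  0.1       ]] [[ 0.54483054 -0.05420774  0.1       ]] mid [[ 0.52390977 -0.0480706   0.1       ]]
base [ 0.5225 -0.0486  0.06  ] -17.3 [np.float64(0.1101), np.float64(0.1595), np.float64(0.1109), np.float64(0.16)]
cap [ 0.5224 -0.0474  0.1   ] -17.3 [np.float64(0.059), np.float64(0.1071), np.float64(0.0592), np.float64(0.1067)]
handle top [[ 0.52687982 -0.04898928  0.16      ]] collar [[ 0.52444614 -0.04823277  0.106     ]]
```

```bash
python3 - <<'E'
from plan import *
a=grab_frame('top');b=grab_frame('scene')
cv2.imwrite('pics/f.png',np.hstack([cv2.resize(a[100:330,100:450,::-1],(400,263)),cv2.resize(b[80:380,140:400,::-1],(400,462))[:263]]) )
cv2.imwrite('pics/fs.png',cv2.resize(b[150:250,200:300,::-1],None,fx=6,fy=6,interpolation=cv2.INTER_CUBIC))
E
```

```text
(no output)
```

View pics/f.png

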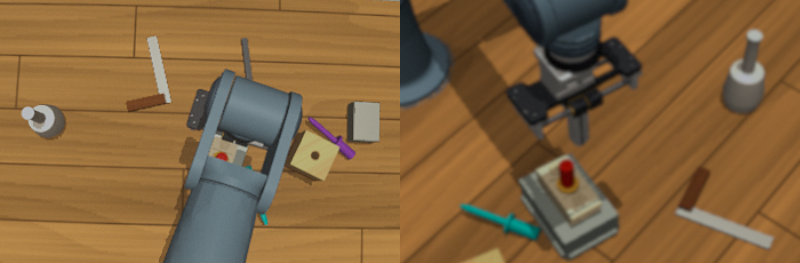

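View pics/fs.png

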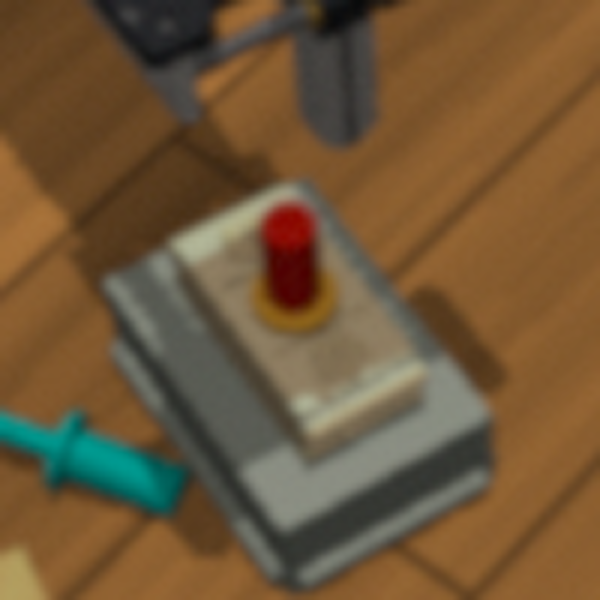

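The pin is upright with its collar down on the cap, the gripper is clear, and the tools are where they were.

```bash
python3 -c "
from station import *
print(close_job())"
```

```text
the job is handed in; nothing more can be done
None
```

The job is handed in: the cap stone is on the base stone, the pin is through both with its collar down, and the gripper is clear. No verdict was reported.

**What I did:** I placed the cap stone square on the base stone, took the pin from its stand, and pushed it past the brass buttons. I then pressed the handle top with closed fingers as a height check.

**Last checks, from the wrist camera and the arm:**

| Check | Measured | Limit |
|---|---|---|
| Cap to base centre | about 1–2 mm | 6 mm |
| Cap to base angle | within about 0.2° | about 10° |
| Collar centre to base centre | about 2 mm | 6 mm |
| Pin lean | about 0.04 rad | 0.1 rad |
| Handle top under 17 N | z = 0.161 m | 0.160 m when home |

**What went wrong or disagreed:**
- **Slip on the last push:** the fingers slid off the handle at the end of the final push and pressed on the cap at about 55 N measured at the wrist. The cap and pin stayed in place.
- **Look-alikes:** the purple and turquoise pins toppled early in the run, seemingly by themselves. They are lying on the bench.
- **Bystanders:** in the final pictures the mallet, square and offcut look unmoved. The arm hid part of the chisel, and the visible part had not shifted.
- **Cameras:** the scene camera disagreed with the top camera by about 4–5 mm, so I relied on the top and wrist cameras, which differed by about 2 mm.

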